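Square the cap box into its locating corner

TASK

Push the lidded cap box along the desk into the corner of the L-shaped metal stop, so that its hinge side (the side already facing that rail) sits flat against the long rail and its left side against the short rail. Only push its sides with the fingers: do not lift it, tip it or drag it by its lid, and leave the other things where they stand.

Things in the scene. Friction and masses are not known exactly. Their poses are not given: they have to be found in the camera images.
- cap_box: Low box, lid closed and fixed, 0.2 to 0.45 kg. Walls 132 mm (its x) x 118 mm (its y), 62 mm high; lid 134 x 120 mm, top at 65 mm. Lid tab at -x and hinge at +x stick out 7 mm near the top, higher than the rails. Origin: centre of underside; x to the hinge side, y to the left side, z up. Starts turned up to 0.35 rad from the stop, 5 to 13 cm from the long rail, 4 to 12 cm from the short one.
- corner_stop: L-shaped dark steel stop fixed to the desk. Origin: inner corner at desk level, z up. Long rail: 165 mm along -y from the corner, inner face x = 0. Short rail: 110 mm along -x, inner face y = 0. Rails 6 mm thick, 25 mm high, with a 5 mm high, 21 mm wide flange outside. The box, home, has its origin at x = -66 mm, y = -59 mm here, axes parallel to the stop's.
- sample_jar: closed glass jar with a brass-coloured lid, 64 mm wide, 94 mm high; origin at the centre of its foot. A bystander, to be left alone.
- beaker: clear plastic beaker, 70 mm wide, 90 mm high; origin at the centre of its foot. A bystander, to be left alone.
- label_roll: roll of bottle labels standing on its flat end, 67 mm wide, 45 mm high; origin at the centre of its foot. A bystander, to be left alone.
- scissors: closed scissors lying flat, 54 x 157 x 8 mm, origin near the pivot, long along their y. A bystander, to be left alone.
- loose_cap_1: white screw cap, 31 mm wide, 20 mm high; origin at the centre of its foot. A bystander, to be left alone.
- loose_cap_2: another white screw cap, 31 mm wide, 20 mm high; origin at the centre of its foot. A bystander, to be left alone.
- bottle: full oil bottle, 69 mm wide, 269 mm high; origin at the centre of its foot. A bystander, to be left alone.

How it is judged:
By the outcome, as a careful person would: the job done as asked, in the order asked, and still so for the second after the job is handed in, with the robot touching nothing.
It also fails if it takes over 72 s, if anything falls off the work surface, if the arm or the gripper's body presses on something with over 40 N, if the wrist force passes 120 N, or if a joint passes its speed limit or range.

ROBOT

A 6-joint arm with a two-finger parallel gripper is mounted at the origin on a cart in front of the work surface, level with it; the furniture and walls round the work are solid. World frame = base frame: x ahead of the robot, y to its left, z up, the work surface at z = 0. Lengths are in m, angles in degrees, forces in N, time in s.
With the tool pointing down it reaches from about 0.35 to 0.875 m from the base axis. Payload 4.2 kg.
Tool frame: the origin (TCP) lies midway between the tips of the shut fingers; the grasp point (between the pads) lies r.grasp_offset behind it (r.grasp_offset is the distance from the TCP to the grasp point, in m); z points along the fingers, y is the direction in which the jaws open and shut (so a half turn about z gives the same grasp; the last joint's range is limited). The gripper opens to 87 mm and grips with 3 to 60 N. Pads are 19 mm wide; open, the fingers measure 117 mm over their backs; the gripper's body (75 mm by 190 mm) begins 51 mm behind the grasp point.
Start: joints at [-60.699, 22.042, 0.453, 0, -68.411, -14.817], TCP at [0.156, -0.605, 0.223] pointing down, gripper open.
Joint ranges: [-179.83, 179.83], [-69.29, 118.12], [-61.27, 80.66], [-181.25, 117.63], [-171.15, -9.14], [-177.46, 177.46]. Speed limits (degrees/s): [159.86, 159.86, 180, 180, 180, 180].

INTERFACE

Orientations are given as a 3x3 rotation matrix whose columns are the frame's x, y, z axes.
In Python, from station import sense, optics, r gives the robot as it stands. The module is installed in compiled form; this text tells all that it offers.
- The arm moves only by the tool servo_tool, never from a script. Its argument "deltas" is a list of rows, each an object with "slide": the shift along the tool's x, y, z in units of 25 mm (1.0 is 25 mm), a list of three; "spin": the turn about the tool's z in units of 8 degrees (1.0 is 8 degrees). A call has 1 to 10 rows; each row shifts and turns the pose as measured when the row begins, along the tool's axes as they then stand; what a row does not reach is not made up. A row lasts 1/10 s, in which the tool goes at most 50 mm and 8.59 degrees, less where a joint would pass 70% of its speed; a pose out of reach is approached as far as the arm can. A call is refused whole if a number of a shift passes 1 or a number of a turn 1, either way. A call with a gripper value outside its range is refused whole. "gripper" is the closure in counts, from 0 (fully open) to 255 (shut), set as the call begins (left out, the last holds). The fingers move at their own pace and stop on an object; the grip force is fixed at half the most. Time passes only in rows, so rows that do not move let the fingers close. It gives the time, the measured TCP pose, the force and the opening at its end, in the units of the state.
- sense(): the state, without advancing time (a new reading comes with each control period).
- optics.capture(name): name is "side" or "top" or "wrist"; returns a dict with "frame" (384x512x3 uint8, red, green, blue), "camera_matrix" (3x3 intrinsics, pixels), "k1" (the pictures are not rectified: a ray, as slopes to the right and down, at radius r is drawn at 1 + k1 r^2 times it, then the intrinsics apply), "eye" and "rotation" of the camera in the world. Camera axes: x right, y down, z forward; pixel columns grow to the right and rows downward; lengths in m; the calibration is good to about 2 mm. A picture is of the moment at which its call begins. There is no depth.
- r.finish_job(): hands the job in, once; it reports no verdict.
The state is a dict: "time_s": time; "joints": joint angles; "joint_velocities": joint speeds; "effort": joint torques, N m; "tcp_pos": TCP position; "ee_rot": TCP orientation; "wrist_force": force on the tool from outside, world axes, zero at the start; "moment": the same for the moment, N m; "gripper_width": opening from 0.0 (shut) to 1.0 (fully open).
Only numpy, scipy, OpenCV 4.12 (cv2) and the standard library are available. Lean on these libraries where they do the work, as an engineer would, in place of code of your own. Each camera call takes 0.05 s, during which the arm holds its last target.

## Working session

There is one attempt and no reset: what is moved stays moved. The work goes in short steps, Python scripts to look and compute and a tool call to move; the robot and the scene stay as the last step left them, time stands still between calls to the robot, and variables do not carry over. Pictures are saved under pics/ and viewed, and the job is handed in when it is done.

Besides the shell and the picture viewer there is one more tool, called after "Emit:" as a command line: name --argument value ..., lists and objects as JSON in quotes. servo_tool: Moves the arm, as the interface text tells. Its arguments: {"type":"object","properties":{"deltas":{"type":"array"},"gripper":{"type":"number"}},"required":["deltas"]}

```bash
mkdir -p pics; python3 - <<'E'
from station import sense, optics, r
import cv2
s=sense(); print({k:s[k] for k in('time_s','tcp_pos','ee_rot','gripper_width')}, r.grasp_offset)
for n in("top","side"):
    c=optics.capture(n); cv2.imwrite(f"pics/{n}0.png",cv2.resize(c["frame"][:,:,::-1],(800,600),interpolation=cv2.INTER_CUBIC)); cv2.imwrite(f"pics/{n}0raw.png",c["frame"][:,:,::-1])
    print(n,c["camera_matrix"],c["k1"],c["eye"],c["rotation"])
E
```

```text
{'time_s': 0.0, 'tcp_pos': array([ 0.1561995 , -0.60453062,  0.22146223]), 'ee_rot': array([[-9.68272722e-01, -2.49895134e-01, -5.98644549e-04],
       [-2.49895846e-01,  9.68270419e-01,  2.11212237e-03],
       [ 5.18407048e-05,  2.19470927e-03, -9.99997590e-01]]), 'gripper_width': 0.995432025922743} 0.0187
top [[440.53416087   0.         254.25213765]
 [  0.         440.53416087 185.9123224 ]
 [  0.           0.           1.        ]] -0.11496922496338877 [ 0.47399842 -0.04510047  1.40426877] [[-0.02072052 -0.99513529  0.09631413]
 [-0.99968564  0.0219823   0.01205803]
 [-0.01411658 -0.09603401 -0.99527795]]
side [[383.75257378   0.         254.27890047]
 [  0.         383.75257378 181.93602844]
 [  0.           0.           1.        ]] -0.11075948601517994 [ 0.53131459 -0.55756211  0.89365051] [[ 0.99635648 -0.06603771  0.05397026]
 [-0.08441788 -0.85370783  0.51386435]
 [ 0.01214041 -0.51654813 -0.85617209]]
```

View pics/top0.png

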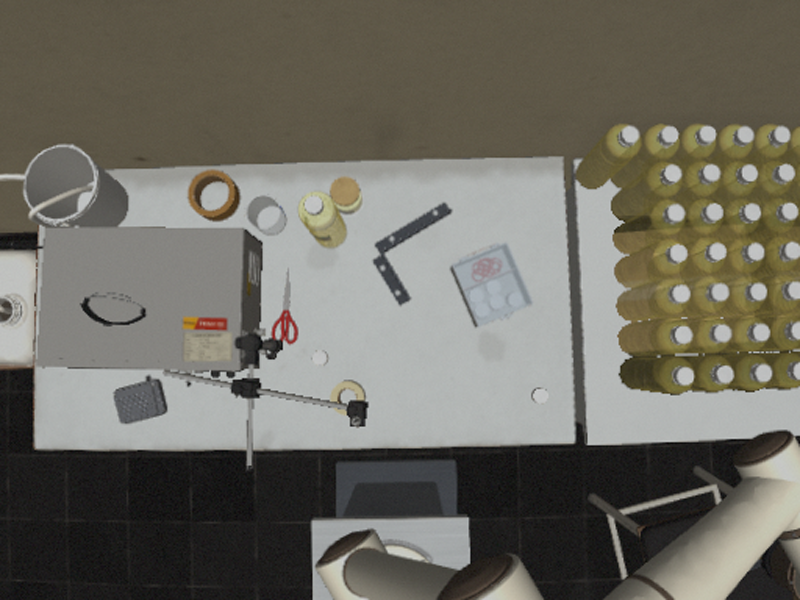

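View pics/side0.png

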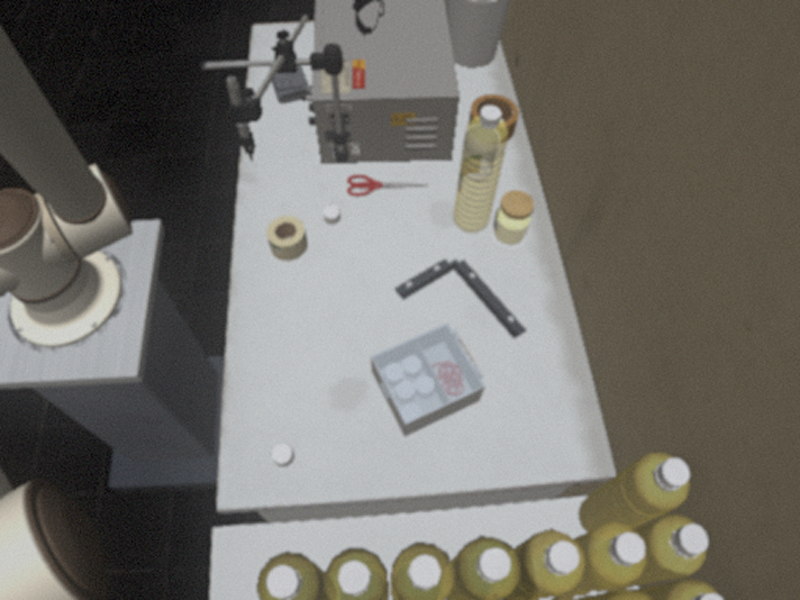

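The top view shows the stop's corner at about (378,254), with the long rail to (450,208) and the short rail to (405,302). The box is at about (490,285), and a loose cap sits at (540,396). I'll enlarge both views.

```bash
python3 - <<'E'
import cv2
t=cv2.imread("pics/top0raw.png"); 
cv2.imwrite("pics/top0c.png",cv2.resize(t[120:220,225:358],(798,600),interpolation=cv2.INTER_CUBIC))
t=cv2.imread("pics/side0raw.png"); 
cv2.imwrite("pics/side0c.png",cv2.resize(t[155:285,225:355],(600,600),interpolation=cv2.INTER_CUBIC))
E
```

```text
(no output)
```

View pics/top0c.png

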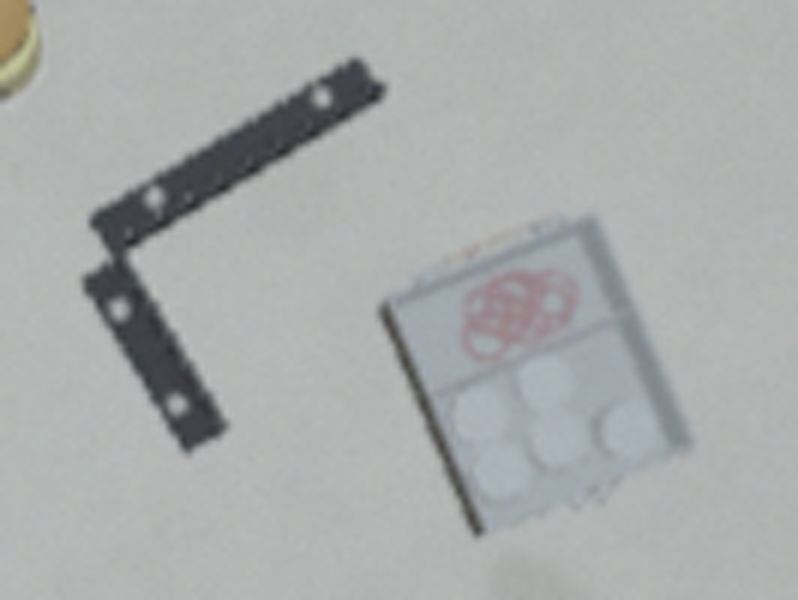

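View pics/side0c.png

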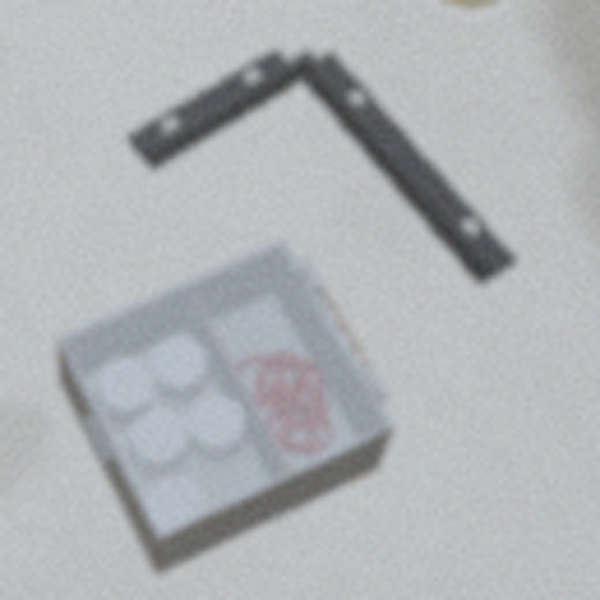

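```bash
cat > h.py <<'E'
import numpy as np, cv2
from scipy.optimize import least_squares
def cal(c): return (c["camera_matrix"],c["k1"],np.array(c["eye"]),np.array(c["rotation"]))
def proj(cl,P):
    K,k,e,R=cl; q=(np.atleast_2d(P)-e)@R; s=q[:,:2]/q[:,2:]; s=s*(1+k*(s**2).sum(1,keepdims=True))
    return s*[K[0,0],K[1,1]]+[K[0,2],K[1,2]]
def unproj(cl,px,z):
    K,k,e,R=cl; u=cv2.undistortPoints(np.float64([[px]]),K,np.float64([k,0,0,0]))[0,0]
    d=R@np.array([u[0],u[1],1]); return e+d*(z-e[2])/d[2]
def tw(p,L):
    L=np.atleast_2d(np.float64(L)); c,s=np.cos(p[2]),np.sin(p[2])
    return np.c_[p[0]+c*L[:,0]-s*L[:,1],p[1]+s*L[:,0]+c*L[:,1],L[:,2]]
def fit(obs,x0):
    # obs: list of (cal, local pts, px)
    f=lambda p:np.concatenate([(proj(c,tw(p,L))-np.array(x)).ravel() for c,L,x in obs])
    s=least_squares(f,x0,loss='soft_l1'); return s.x,f(s.x).reshape(-1,2)
LID=[(.067,.060,.065),(.067,-.060,.065),(-.067,-.060,.065),(-.067,.060,.065)]  # HL, HR, TR, TL
E
python3 - <<'E'
from h import *; from station import optics
T=cal(optics.capture("top"));S=cal(optics.capture("side"))
t=lambda l:np.array(l)/6+[225,120]-.4; s=lambda l:np.array(l)/4.615+[225,155]-.4
x0=[.6,-.2,-.4]
bt=t([(393,303),(597,215),(692,447),(487,530)])
bs=s([(285,240),(392,432),(160,545),(60,345)])
for n,o in(("top",[(T,LID,bt)]),("side",[(S,LID,bs)]),("both",[(T,LID,bt),(S,LID,bs)])):
    p,e=fit(o,x0);print(n,p.round(4),e.round(1).tolist())
ST=[(0,0,.025),(0,-.165,.025),(-.110,0,.025)]
st=t([(127,259),(386,92),(228,428)]); 
ss=s([(305,75),(487,262),(150,150)])
for n,o in(("top",[(T,ST,st)]),("side",[(S,ST,ss)]),("both",[(T,ST,st),(S,ST,ss)])):
    p,e=fit(o,[.65,0,-.5]);print(n,p.round(4),e.round(1).tolist())
for nm,px,z in(("cap",(540/800*512,396/600*384),.02),("cap2",(320*.64,357*.64),.02)): print(nm,unproj(T,px,z))
E
```

```text
top [ 0.6118 -0.2149  0.3722] [[-1.7, -0.8], [0.2, -0.9], [1.7, 0.4], [-0.2, 1.7]]
side [ 0.615  -0.2163  0.3732] [[-0.0, -0.0], [1.7, 0.0], [-0.1, 0.5], [-1.2, -0.7]]
both [ 0.614  -0.2159  0.3704] [[-1.4, -1.6], [0.5, -1.6], [2.0, -0.2], [0.1, 1.0], [-0.3, -0.1], [1.3, -0.0], [-0.6, 0.3], [-1.6, -0.9]]
top [ 6.840e-01 -4.000e-04  5.326e-01] [[-0.9, -0.7], [0.1, 0.1], [0.6, 0.6]]
side [0.6875 0.0021 0.5308] [[-0.3, -3.4], [0.1, 0.7], [0.2, 0.3]]
both [6.864e-01 3.000e-04 5.286e-01] [[-1.1, -1.5], [-0.0, -0.5], [0.3, -0.1], [-0.7, -2.9], [-0.4, 1.4], [-0.2, 0.9]]
cap [ 0.38962215 -0.30944779  0.02      ]
cap2 [0.47709585 0.12975262 0.02      ]
```

```bash
python3 - <<'E'
from h import *; from station import optics
T=cal(optics.capture("top"))
c=optics.capture("side"); cv2.imwrite("pics/s1.png",c["frame"][:,:,::-1])
c=optics.capture("wrist"); cv2.imwrite("pics/w1.png",c["frame"][:,:,::-1])
print("tcp px800",proj(T,[[.156,-.605,.22]])*800/512)
for px in((685,376),(684,333),(680,294)):print("bottle",px,unproj(T,np.array(px)*.64,.27))
for px in((620,530),(595,497),(720,490),(575,440),(585,445)):print(px,unproj(T,np.array(px)*.64,0.).round(3),unproj(T,np.array(px)*.64,-.3).round(3))
t=cv2.imread("pics/top0raw.png")
cv2.imwrite("pics/t1c.png",cv2.resize(t[270:384,350:502],(800,600),interpolation=cv2.INTER_CUBIC))
E
```

```text
tcp px800 [[732.93413165 531.06827998]]
bottle (685, 376) [ 0.43027   -0.5070996  0.27     ]
bottle (684, 333) [ 0.50180866 -0.50905355  0.27      ]
bottle (680, 294) [ 0.56735561 -0.50586872  0.27      ]
(620, 530) [ 0.112 -0.47   0.   ] [ 0.035 -0.56  -0.3  ]
(595, 497) [ 0.181 -0.42   0.   ] [ 0.118 -0.5   -0.3  ]
(720, 490) [ 0.183 -0.683  0.   ] [ 0.121 -0.819 -0.3  ]
(575, 440) [ 0.298 -0.382  0.   ] [ 0.26  -0.454 -0.3  ]
(585, 445) [ 0.287 -0.402  0.   ] [ 0.247 -0.479 -0.3  ]
```

View pics/t1c.png

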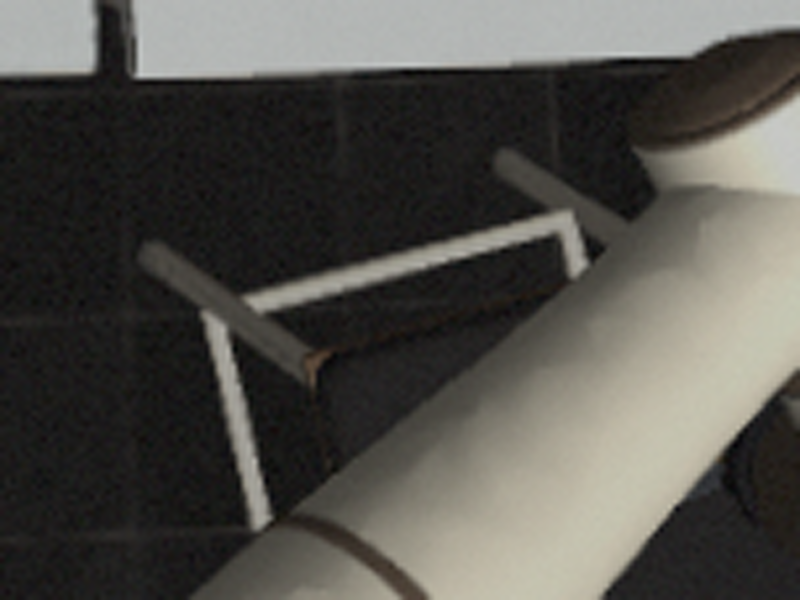

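View pics/w1.png

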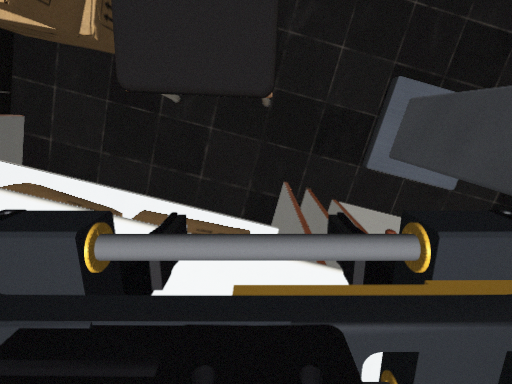

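The dark frame is a chair below desk level, so nothing blocks the way in. I'll go around the neighbouring cart's bottles.

Emit:
servo_tool --deltas '[{"slide": [-0.98,0.91,0],"spin": 0},{"slide": [-0.98,0.91,0],"spin": 0},{"slide": [-0.98,0.91,0],"spin": 0},{"slide": [-0.98,0.91,0],"spin": 0},{"slide": [-0.98,0.91,0],"spin": 0},{"slide": [-0.98,0.91,0],"spin": 0},{"slide": [-0.98,0.91,0],"spin": 0},{"slide": [-0.98,0.91,0],"spin": 0}]' --gripper 70

```text
time_s: 1.15
tcp_pos: [0.3036, -0.3751, 0.2211]
ee_rot: [[-0.97, -0.242, 0.0], [-0.242, 0.97, 0.0], [-0.0, 0.0, -1.0]]
wrist_force: [0.3, -0.2, 0.2]
gripper_width: 0.725
```

Emit:
servo_tool --deltas '[{"slide": [0,0,0],"spin": -0.5},{"slide": [0,0,0],"spin": -0.5},{"slide": [0,0,0],"spin": -0.5},{"slide": [0,0,0],"spin": -0.5},{"slide": [0,0,0],"spin": 0}]'

```text
time_s: 1.65
tcp_pos: [0.3062, -0.3709, 0.2225]
ee_rot: [[-0.856, -0.517, 0.003], [-0.517, 0.856, -0.001], [-0.002, -0.002, -1.0]]
wrist_force: [-0.4, 0.6, 0.3]
gripper_width: 0.722
```

Emit:
servo_tool --deltas '[{"slide": [-0.94,-0.06,0],"spin": 0},{"slide": [-0.94,-0.06,0],"spin": 0},{"slide": [-0.94,-0.06,0],"spin": 0},{"slide": [-0.94,-0.06,0],"spin": 0},{"slide": [-0.94,-0.06,0.4],"spin": 0},{"slide": [-0.94,-0.06,0.8],"spin": 0},{"slide": [-0.94,-0.06,0.8],"spin": 0},{"slide": [-0.94,-0.06,0.8],"spin": 0},{"slide": [-0.94,-0.06,0.8],"spin": 0},{"slide": [-0.94,-0.06,0.8],"spin": 0}]'

```text
time_s: 2.65
tcp_pos: [0.5251, -0.2634, 0.1149]
ee_rot: [[-0.868, -0.497, 0.014], [-0.497, 0.868, -0.006], [-0.009, -0.012, -1.0]]
wrist_force: [0.8, 0.5, -0.0]
gripper_width: 0.725
```

```bash
cat > look.py <<'E'
import sys
from h import *; from station import optics, sense
tag=sys.argv[1]
for n in("top","side"):
    c=optics.capture(n); f=c["frame"][:,:,::-1]
    cv2.imwrite(f"pics/{tag}_{n}raw.png",f)
    a=f[115:225,215:362] if n=="top" else f[140:290,215:415]
    cv2.imwrite(f"pics/{tag}_{n}.png",cv2.resize(a,None,fx=(5 if n=="top" else 4),fy=(5 if n=="top" else 4),interpolation=cv2.INTER_CUBIC))
s=sense(); print(s["time_s"],s["tcp_pos"].round(4),np.degrees(np.arctan2(-s["ee_rot"][1,0],-s["ee_rot"][0,0])).round(2),s["wrist_force"].round(2))
S0=np.array([.686,0.0]);a=np.radians(30.4);R=np.array([[np.cos(a),-np.sin(a)],[np.sin(a),np.cos(a)]])
print("tcp in stop",((s["tcp_pos"][:2]-S0)@R).round(4))
E
python3 look.py a
```

```text
2.75 [ 0.5247 -0.2623  0.1122] 29.92 [-0.6  -0.02  0.25]
tcp in stop [-0.2719 -0.1446]
```

View pics/a_side.png

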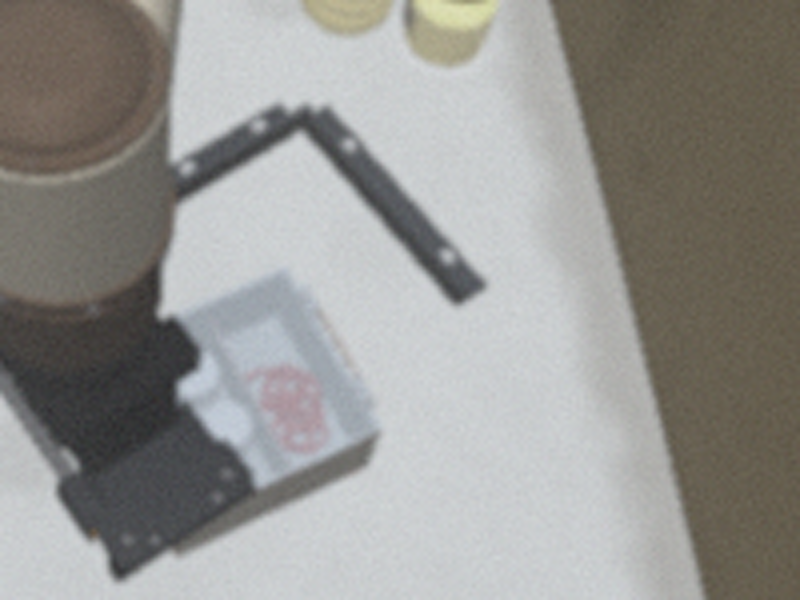

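The hand overhangs the box with the fingers close to its tab side, so I'll back off 18 mm before going down.

Emit:
servo_tool --deltas '[{"slide": [0.4,0,0],"spin": 0},{"slide": [0.4,0,0],"spin": 0},{"slide": [0,0,0.8],"spin": 0},{"slide": [0,0,0.8],"spin": 0},{"slide": [0,0,0.8],"spin": 0},{"slide": [0,0,0.7],"spin": 0},{"slide": [0,0,0.5],"spin": 0},{"slide": [0,0,0.2],"spin": 0},{"slide": [0,0,0],"spin": 0}]'

```text
time_s: 3.65
tcp_pos: [0.5022, -0.2806, 0.0229]
ee_rot: [[-0.873, -0.487, 0.02], [-0.488, 0.873, -0.008], [-0.014, -0.017, -1.0]]
wrist_force: [-0.1, 0.8, -0.0]
gripper_width: 0.727
```

```bash
python3 look.py b
```

```text
3.75 [ 0.503  -0.2806  0.0237] 29.22 [0.56 0.39 1.9 ]
tcp in stop [-0.2998 -0.1494]
```

View pics/b_top.png

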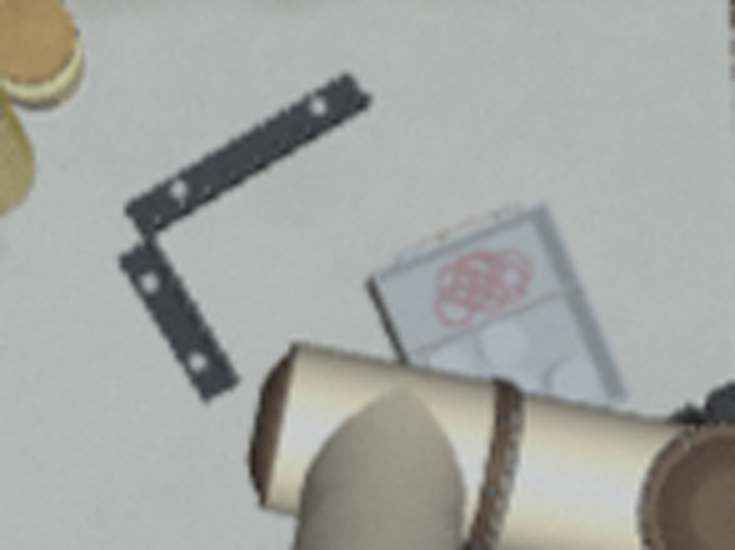

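View pics/b_side.png

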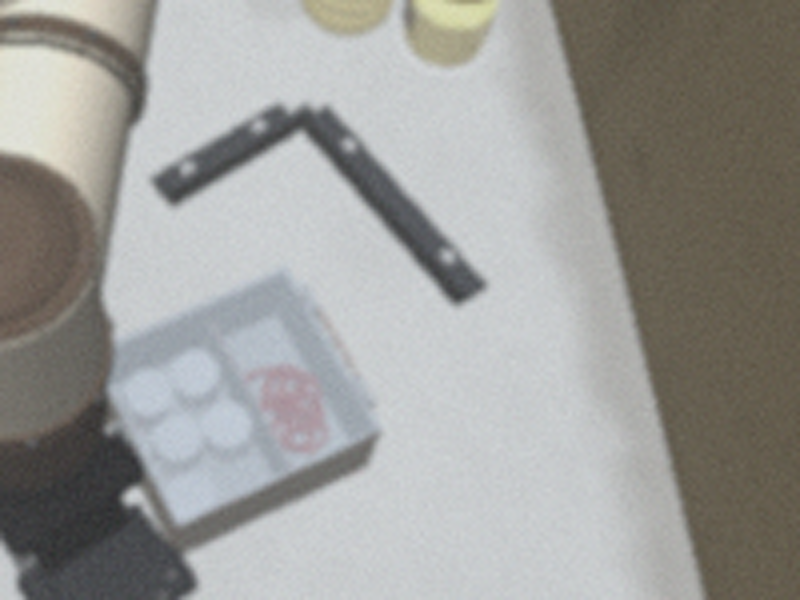

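Box still in place at the same pose. I'll lower a little, true up the heading and start the tab-side push.

Emit:
servo_tool --deltas '[{"slide": [0,0,0.3],"spin": -0.2},{"slide": [-0.2,0,0],"spin": 0},{"slide": [-0.3,0,0],"spin": 0},{"slide": [-0.3,0,0],"spin": 0},{"slide": [-0.25,0,0],"spin": 0},{"slide": [-0.25,0,0],"spin": 0},{"slide": [-0.25,0,0],"spin": 0},{"slide": [-0.25,0,0],"spin": 0},{"slide": [-0.25,0,0],"spin": 0},{"slide": [-0.25,0,0],"spin": 0}]'

```text
time_s: 4.75
tcp_pos: [0.5575, -0.2491, 0.0188]
ee_rot: [[-0.857, -0.514, 0.024], [-0.515, 0.857, -0.01], [-0.016, -0.021, -1.0]]
wrist_force: [-1.3, -2.3, -0.3]
gripper_width: 0.726
```

```bash
python3 look.py c
```

```text
4.85 [ 0.5584 -0.2487  0.0188] 31.05 [-0.29  0.64  0.07]
tcp in stop [-0.2359 -0.15  ]
```

View pics/c_top.png

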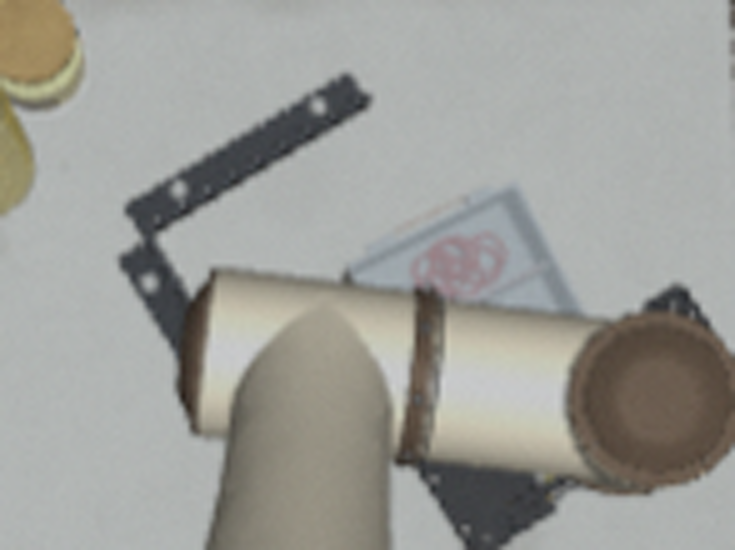

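View pics/c_side.png

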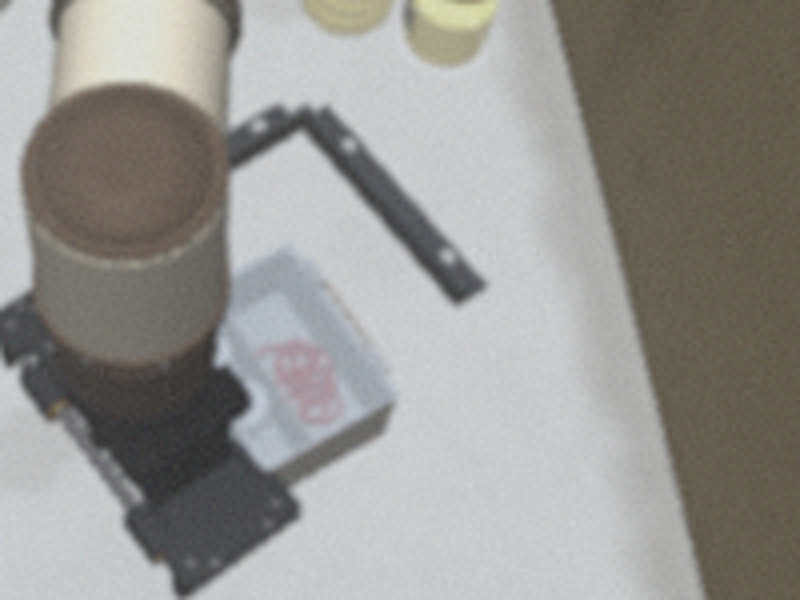

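The push is turning the box parallel to the rail. The hinge edge runs from about (347,272) to (515,187) in the top crop. Continuing.

Emit:
servo_tool --deltas '[{"slide": [-0.15,0,0],"spin": 0},{"slide": [-0.2,0,0],"spin": 0.05},{"slide": [-0.25,0,0],"spin": 0},{"slide": [-0.25,0,0],"spin": 0},{"slide": [-0.25,0,0],"spin": 0},{"slide": [-0.25,0,0],"spin": 0},{"slide": [-0.25,0,0],"spin": 0},{"slide": [-0.2,0,0],"spin": 0},{"slide": [-0.15,0,0],"spin": 0},{"slide": [-0.1,0,0],"spin": 0}]'

```text
time_s: 5.85
tcp_pos: [0.6039, -0.2203, 0.0189]
ee_rot: [[-0.861, -0.509, 0.021], [-0.509, 0.861, -0.009], [-0.013, -0.019, -1.0]]
wrist_force: [-2.5, -1.6, 0.4]
gripper_width: 0.727
```

```bash
python3 look.py d
```

```text
5.95 [ 0.6043 -0.2202  0.0189] 30.61 [ 0.18 -0.69 -0.17]
tcp in stop [-0.1819 -0.1486]
```

View pics/d_top.png

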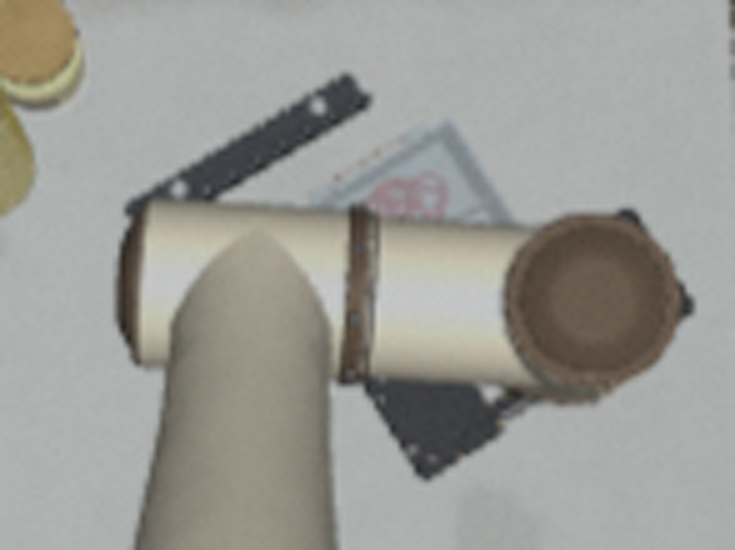

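View pics/d_side.png

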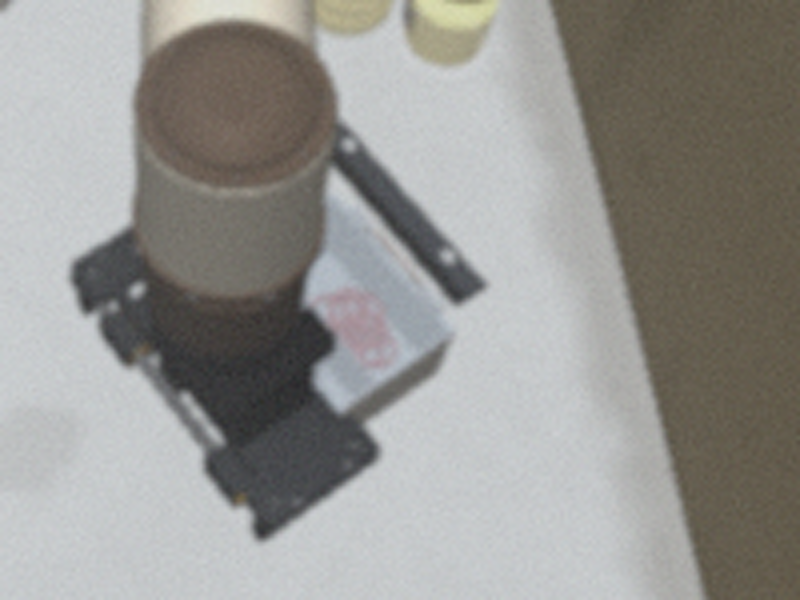

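```bash
python3 - <<'E'
from h import *; from station import optics
T=cal(optics.capture("top"));S=cal(optics.capture("side"))
S0=np.array([.686,0.0]);a=np.radians(30.4);R=np.array([[np.cos(a),-np.sin(a)],[np.sin(a),np.cos(a)]])
for nm,c,px in(("topHR",T,(450/5+214.6,122/5+114.6)),("topHL",T,(310/5+214.6,207/5+114.6)),("sideHR",S,(455/4+214.6,335/4+139.6)),("sideHL",S,(335/4+214.6,195/4+139.6))):
    print(nm,((unproj(c,px,.065)[:2]-S0)@R).round(4))
E
```

```text
topHR [-0.0433 -0.1919]
topHL [-0.043  -0.0901]
sideHR [-0.0403 -0.1953]
sideHL [-0.039  -0.0785]
```

The hinge side is parallel to the rail with a gap of about 41 mm. I'll push 30 mm more and then retreat.

Emit:
servo_tool --deltas '[{"slide": [-0.15,0,0],"spin": 0},{"slide": [-0.2,0,0],"spin": 0},{"slide": [-0.25,0,0],"spin": 0},{"slide": [-0.25,0,0],"spin": 0},{"slide": [-0.2,0,0],"spin": 0},{"slide": [-0.15,0,0],"spin": 0},{"slide": [-0.1,0,0],"spin": 0}]'

```text
time_s: 6.75
tcp_pos: [0.6331, -0.203, 0.0191]
ee_rot: [[-0.861, -0.508, 0.019], [-0.508, 0.861, -0.009], [-0.012, -0.018, -1.0]]
wrist_force: [-2.3, -1.8, 1.3]
gripper_width: 0.721
```

Emit:
servo_tool --deltas '[{"slide": [0.3,0,0],"spin": 0},{"slide": [0.8,0,0],"spin": 0},{"slide": [0.8,0,0],"spin": 0},{"slide": [0,0,-0.8],"spin": 0},{"slide": [0,0,-1],"spin": 0},{"slide": [0,0,-1],"spin": 0},{"slide": [0,0,-1],"spin": 0},{"slide": [0,0,-1],"spin": 0},{"slide": [0,0,-0.5],"spin": 0},{"slide": [0,0,0],"spin": 0}]'

```text
time_s: 7.75
tcp_pos: [0.589, -0.227, 0.1569]
ee_rot: [[-0.861, -0.507, 0.032], [-0.508, 0.862, -0.009], [-0.023, -0.024, -0.999]]
wrist_force: [-0.1, -0.1, -0.5]
gripper_width: 0.724
```

```bash
python3 look.py e
```

```text
7.85 [ 0.5877 -0.2266  0.1545] 30.49 [-0.35  0.33  0.17]
tcp in stop [-0.1994 -0.1457]
```

View pics/e_side.png

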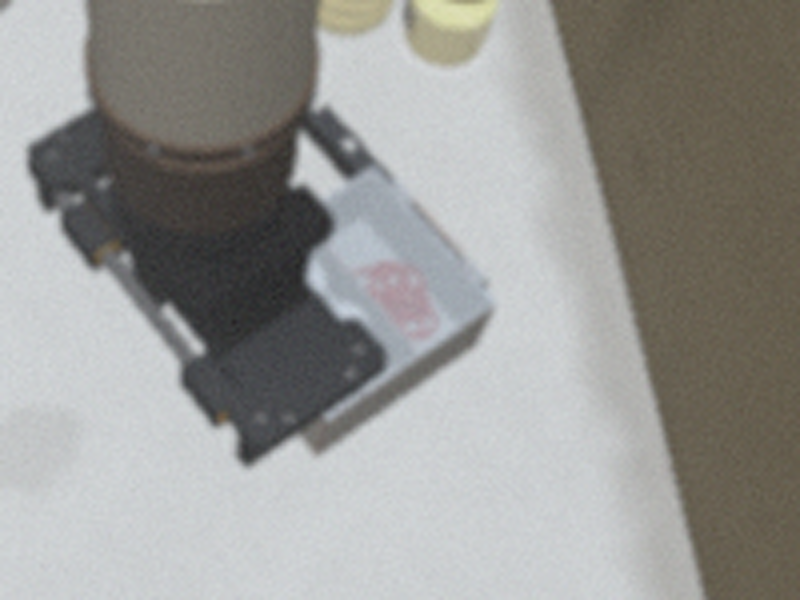

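View pics/e_top.png

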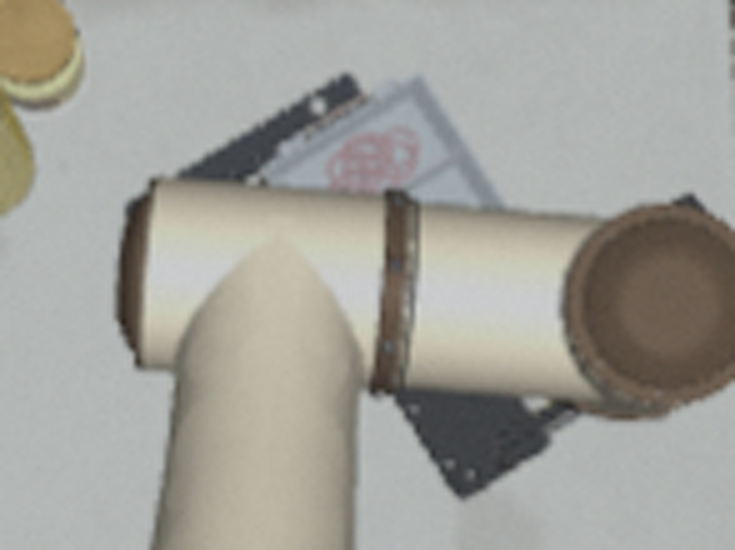

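```bash
python3 - <<'E'
from station import sense
s=sense();print(s["joints"],s["ee_rot"])
E
```

```text
[ -6.26150404  24.719207    -5.7153435    0.3013569  -57.9544589
 -53.41190109] [[-0.86150772 -0.50700108  0.02746534]
 [-0.50735571  0.8617041  -0.0074985 ]
 [-0.01986525 -0.02039471 -0.99959463]]
```

Emit:
servo_tool --deltas '[{"slide": [0,-0.5,0],"spin": -0.95},{"slide": [0,-0.5,0],"spin": -1},{"slide": [0,0,0],"spin": -1},{"slide": [0,0,0],"spin": -1},{"slide": [0,0,0],"spin": -1},{"slide": [0,0,0],"spin": -1},{"slide": [0,0,0],"spin": -1},{"slide": [0,0,0],"spin": -1},{"slide": [0,0,0],"spin": -1},{"slide": [0,0,0],"spin": -1}]'

```text
time_s: 8.85
tcp_pos: [0.5928, -0.245, 0.1315]
ee_rot: [[0.394, -0.919, -0.008], [-0.919, -0.394, 0.003], [-0.006, 0.006, -1.0]]
wrist_force: [0.5, -0.4, -0.3]
gripper_width: 0.727
```

```bash
cat > st.py <<'E'
import numpy as np,sys
from station import sense
s=sense();a=np.radians(30.4);R=np.array([[np.cos(a),-np.sin(a)],[np.sin(a),np.cos(a)]])
p=(s["tcp_pos"][:2]-[.686,0])@R; h=np.degrees(np.arctan2(s["ee_rot"][1,0],s["ee_rot"][0,0]))%360-30.4
print(s["time_s"],"tcp stop",p.round(4),"z",s["tcp_pos"][2].round(4),"heading-stop",h.round(2),"F stop",(s["wrist_force"][:2]@R).round(1),s["wrist_force"][2].round(1))
if len(sys.argv)>2:
    d=R@(np.array([float(sys.argv[1]),float(sys.argv[2])])-p); print("tool units",(s["ee_rot"].T@np.r_[d,0]/.025).round(2))
E
python3 st.py -.08 -.25
```

```text
8.85 tcp stop [-0.2044 -0.1641] z 0.1315 heading-stop 262.78 F stop [ 0.3 -0.6] -0.3
tool units [ 2.78 -5.37 -0.05]
```

Emit:
servo_tool --deltas '[{"slide": [0,0,-0.5],"spin": -0.9},{"slide": [0.9,-0.4,-0.5],"spin": 0},{"slide": [0.9,-0.4,0],"spin": 0},{"slide": [0.9,-0.8,0],"spin": 0},{"slide": [0.5,-0.8,0],"spin": 0},{"slide": [0,-0.9,0],"spin": 0},{"slide": [0,-0.9,0],"spin": 0},{"slide": [0,-0.9,0],"spin": 0},{"slide": [0,0,0],"spin": 0}]'

```text
time_s: 9.75
tcp_pos: [0.7397, -0.2468, 0.1282]
ee_rot: [[0.509, -0.86, -0.043], [-0.86, -0.51, 0.014], [-0.034, 0.03, -0.999]]
wrist_force: [0.6, -0.0, -1.4]
gripper_width: 0.728
```

```bash
python3 st.py -.08 -.25; python3 look.py f
```

```text
9.75 tcp stop [-0.0785 -0.24  ] z 0.1282 heading-stop 270.21 F stop [ 0.5 -0.3] -1.4
tool units [ 0.4   0.06 -0.01]
9.85 [ 0.7378 -0.2481  0.1287] 120.52 [-0.51 -0.74 -0.9 ]
tcp in stop [-0.0809 -0.2402]
```

View pics/f_top.png

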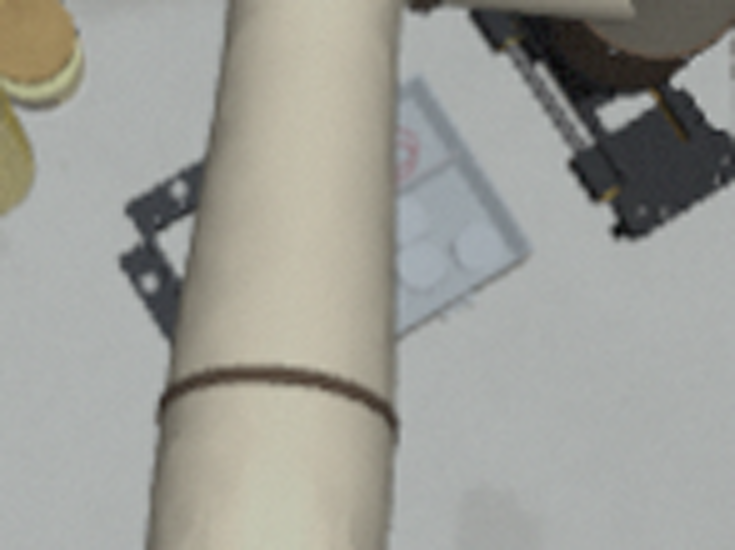

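View pics/f_side.png

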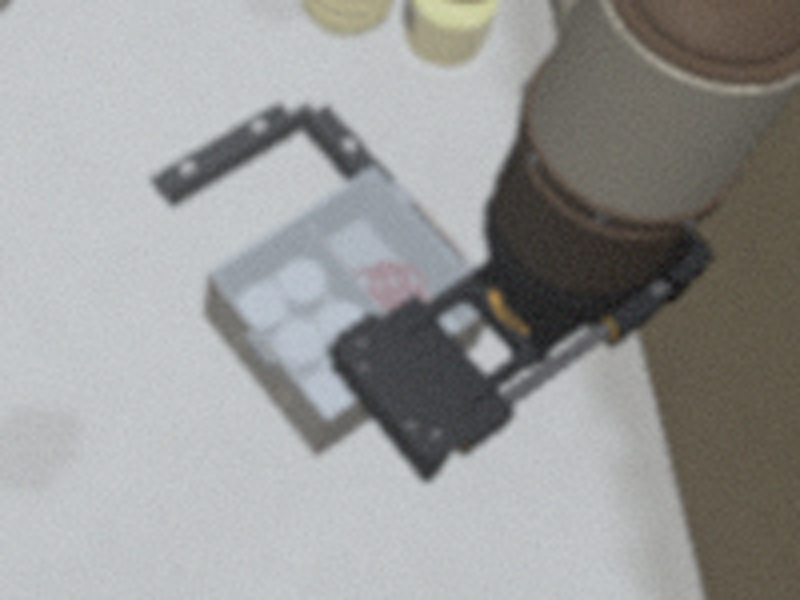

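```bash
python3 - <<'E'
from h import *; from station import optics
T=cal(optics.capture("top"));S=cal(optics.capture("side"))
S0=np.array([.686,0.0]);a=np.radians(30.4);R=np.array([[np.cos(a),-np.sin(a)],[np.sin(a),np.cos(a)]])
for nm,c,px in(("topHR",T,(420/5+214.6,77/5+114.6)),("topTR",T,(530/5+214.6,251/5+114.6)),("sideTL",S,(210/4+214.6,275/4+139.6)),("sideHL",S,(375/4+214.6,170/4+139.6)),("sideTR",S,(330/4+214.6,425/4+139.6))):
    print(nm,((unproj(c,px,.065)[:2]-S0)@R).round(4))
E
```

```text
topHR [-0.0096 -0.1913]
topTR [-0.1372 -0.1908]
sideTL [-0.1365 -0.0789]
sideHL [-0.0067 -0.0787]
sideTR [-0.1371 -0.1969]
```

Emit:
servo_tool --deltas '[{"slide": [0.2,-0.25,0.8],"spin": 0},{"slide": [0,0,0.8],"spin": 0},{"slide": [0,0,0.8],"spin": 0},{"slide": [0,0,0.7],"spin": 0},{"slide": [0,0,0.5],"spin": 0},{"slide": [0,0,0.3],"spin": 0},{"slide": [0,0,0],"spin": 0}]'

```text
time_s: 10.65
tcp_pos: [0.7391, -0.2529, 0.0278]
ee_rot: [[0.502, -0.864, -0.041], [-0.864, -0.503, 0.014], [-0.032, 0.028, -0.999]]
wrist_force: [-0.1, -0.4, -0.3]
gripper_width: 0.723
```

```bash
python3 st.py -.075 -.21; python3 look.py g
```

```text
10.65 tcp stop [-0.0821 -0.245 ] z 0.0278 heading-stop 269.76 F stop [-0.2 -0.3] -0.3
tool units [-1.4  -0.28  0.04]
10.75 [ 0.7402 -0.2531  0.0296] 120.18 [ 0.35  0.88 -0.37]
tcp in stop [-0.0813 -0.2457]
```

View pics/g_side.png

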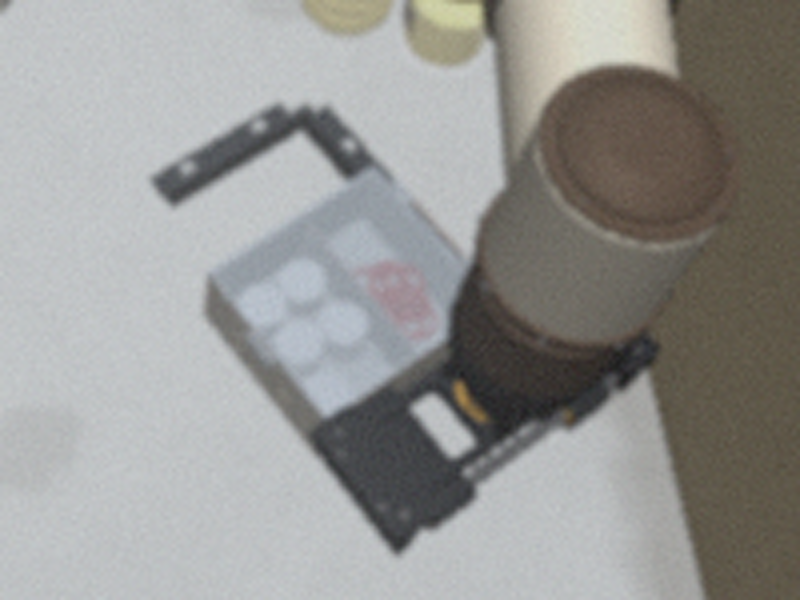

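Emit:
servo_tool --deltas '[{"slide": [0,-0.3,0.4],"spin": 0},{"slide": [-0.3,0,0],"spin": 0},{"slide": [-0.4,0,0],"spin": 0},{"slide": [-0.3,0,0],"spin": 0},{"slide": [-0.25,0,0],"spin": 0},{"slide": [-0.25,0,0],"spin": 0},{"slide": [-0.25,0,0],"spin": 0},{"slide": [-0.25,0,0],"spin": 0},{"slide": [-0.25,0,0],"spin": 0},{"slide": [-0.25,0,0],"spin": 0}]'

```text
time_s: 11.75
tcp_pos: [0.7157, -0.191, 0.0249]
ee_rot: [[0.504, -0.863, -0.029], [-0.864, -0.504, 0.01], [-0.023, 0.019, -1.0]]
wrist_force: [0.4, -1.0, -1.4]
gripper_width: 0.729
```

```bash
python3 st.py -.075 -.135; python3 look.py h
```

```text
11.75 tcp stop [-0.071  -0.1798] z 0.0249 heading-stop 269.84 F stop [-0.2 -1.1] -1.4
tool units [-1.79  0.16  0.05]
11.85 [ 0.7155 -0.1903  0.0251] 120.29 [ 0.93  0.4  -0.3 ]
tcp in stop [-0.0709 -0.1791]
```

View pics/h_side.png

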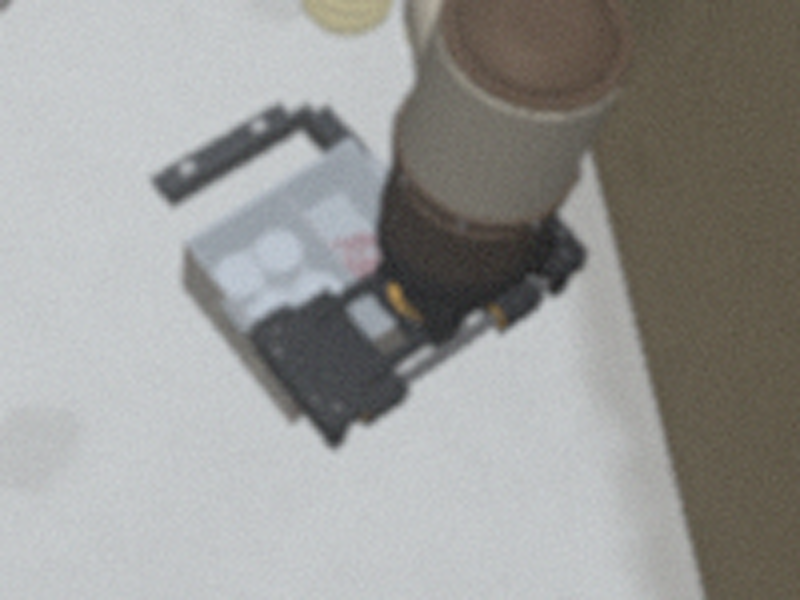

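Emit:
servo_tool --deltas '[{"slide": [-0.2,0,0],"spin": 0},{"slide": [-0.25,0,0],"spin": 0},{"slide": [-0.25,0,0],"spin": 0},{"slide": [-0.25,0,0],"spin": 0},{"slide": [-0.25,0,0],"spin": 0},{"slide": [-0.2,0,0],"spin": 0},{"slide": [-0.15,0,0],"spin": 0},{"slide": [-0.1,0,0],"spin": 0}]'

```text
time_s: 12.65
tcp_pos: [0.6933, -0.1525, 0.0261]
ee_rot: [[0.504, -0.863, -0.028], [-0.863, -0.504, 0.01], [-0.023, 0.019, -1.0]]
wrist_force: [0.3, -1.8, -1.0]
gripper_width: 0.726
```

```bash
python3 st.py -.075 -.135; python3 look.py i
```

```text
12.65 tcp stop [-0.0709 -0.1353] z 0.0261 heading-stop 269.87 F stop [-0.6 -1.7] -1.0
tool units [-0.01  0.17  0.  ]
12.75 [ 0.6933 -0.1524  0.0261] 120.27 [-0.17 -0.6   1.3 ]
tcp in stop [-0.0709 -0.1351]
```

View pics/i_side.png

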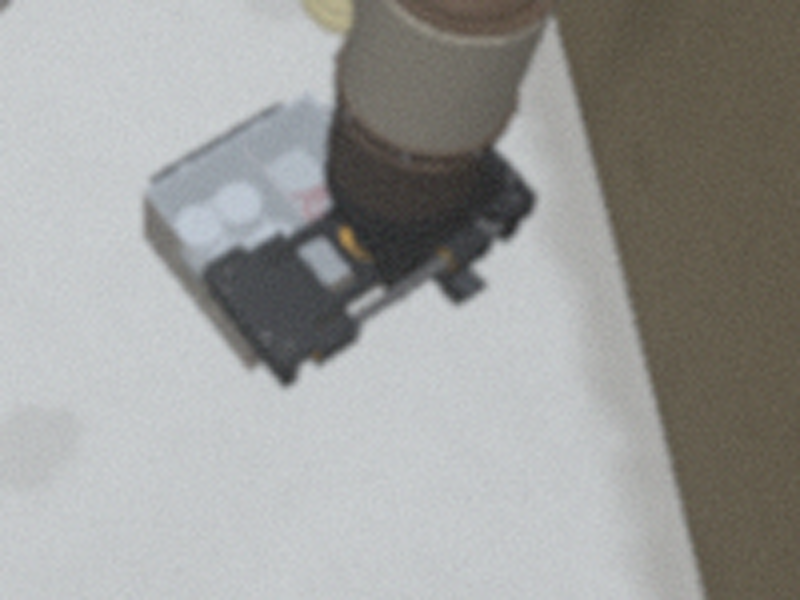

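View pics/i_top.png

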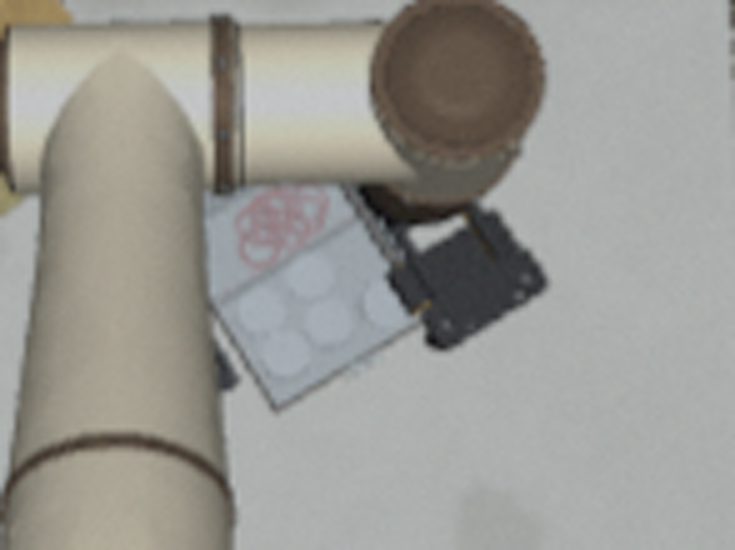

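The box is nearly at the short rail. Before going closer I'll check that the wrist link clears the bottle.

```bash
python3 - <<'E'
from h import *; from station import optics
T=cal(optics.capture("top"))
print("bottle cap",unproj(T,np.array((312,203))*.64,.269), "foot-ish",unproj(T,np.array((330,240))*.64,0.05))
for z in(.2,.3,.4,.5):print(z,"bar left end",unproj(T,(216,136),z),unproj(T,(216,153),z),unproj(T,(216,120),z))
f=cv2.imread("pics/i_sideraw.png");cv2.imwrite("pics/i_side_full.png",cv2.resize(f,(800,600)))
E
```

```text
bottle cap [0.73527629 0.10940311 0.269     ] foot-ish [0.70929757 0.10353353 0.05      ]
0.2 bar left end [0.73261757 0.07319019 0.2       ] [0.68459166 0.07369399 0.2       ] [0.77828773 0.07274538 0.2       ]
0.3 bar left end [0.71114237 0.06336758 0.3       ] [0.66710443 0.06382955 0.3       ] [0.75302017 0.0629597  0.3       ]
0.4 bar left end [0.68966717 0.05354497 0.4       ] [0.6496172 0.0539651 0.4      ] [0.72775261 0.05317403 0.4       ]
0.5 bar left end [0.66819197 0.04372235 0.5       ] [0.63212997 0.04410065 0.5       ] [0.70248506 0.04338835 0.5       ]
```

View pics/i_side_full.png

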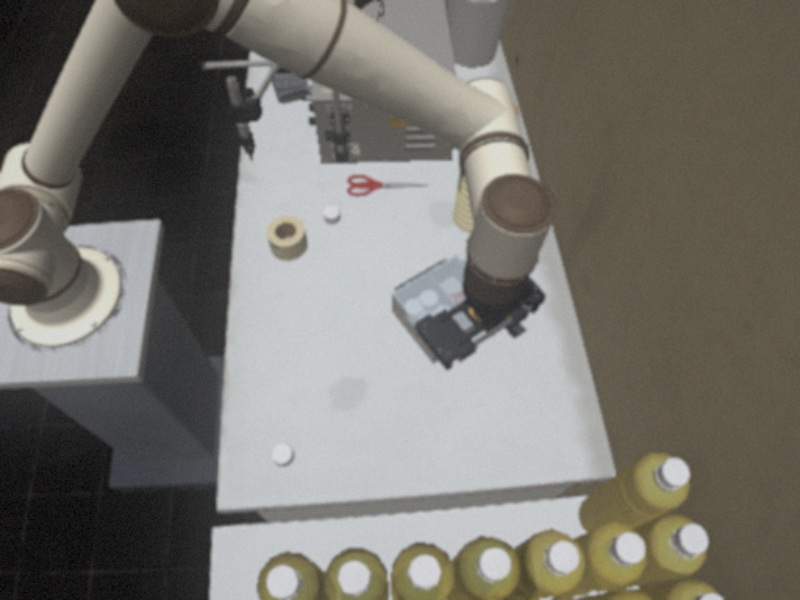

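```bash
python3 - <<'E'
import cv2
f=cv2.imread("pics/i_sideraw.png");cv2.imwrite("pics/i_sz.png",cv2.resize(f[155:215,245:315],(700,600),interpolation=cv2.INTER_CUBIC))
f=cv2.imread("pics/i_topraw.png");cv2.imwrite("pics/i_tz.png",cv2.resize(f[150:205,250:306],(611,600),interpolation=cv2.INTER_CUBIC))
E
```

```text
(no output)
```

View pics/i_sz.png

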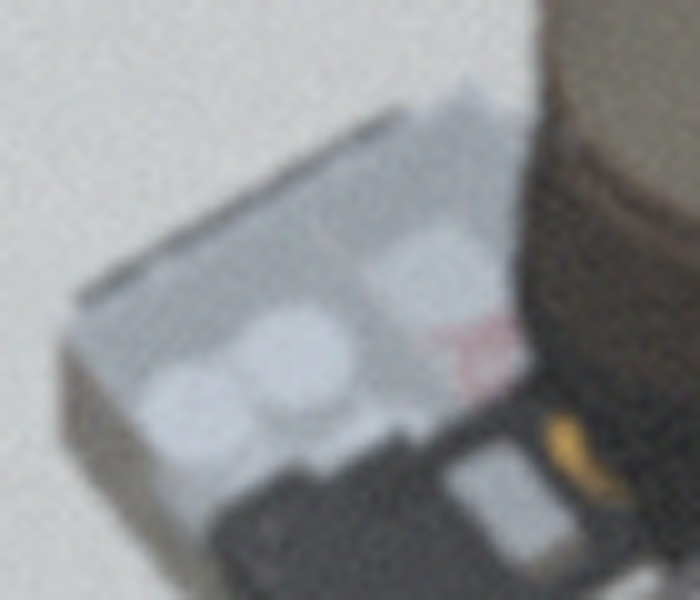

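View pics/i_tz.png

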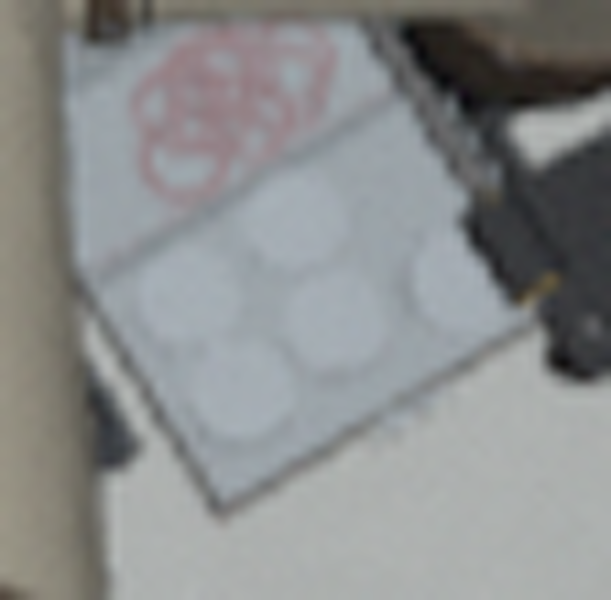

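```bash
python3 - <<'E'
from h import *; from station import optics
T=cal(optics.capture("top"));S=cal(optics.capture("side"))
S0=np.array([.686,0.0]);a=np.radians(30.4);R=np.array([[np.cos(a),-np.sin(a)],[np.sin(a),np.cos(a)]])
for nm,c,px,z in(("sideTL",S,(66/10+244.6,335/10+154.6),.065),("sideTLbase",S,(66/10+244.6,445/10+154.6),0),("topTL",T,(225/10.91+249.6,512/10.91+149.6),.065),("topTR",T,(540/10.91+249.6,322/10.91+149.6),.065),("railend",T,(135/10.91+249.6,455/10.91+149.6),.025)):
    print(nm,((unproj(c,px,z)[:2]-S0)@R).round(4))
E
```

```text
sideTL [-0.1355 -0.0104]
sideTLbase [-0.1329 -0.0072]
topTL [-0.1389 -0.0076]
topTR [-0.1399 -0.1109]
railend [-0.1093  0.0035]
```

Left gap about 9 mm, hinge gap about 5 mm. I'll creep left while watching the force.

Emit:
servo_tool --deltas '[{"slide": [-0.1,0,0],"spin": 0},{"slide": [-0.1,0,0],"spin": 0},{"slide": [-0.1,0,0],"spin": 0}]'

```text
time_s: 13.2
tcp_pos: [0.6903, -0.1473, 0.0264]
ee_rot: [[0.503, -0.864, -0.027], [-0.864, -0.503, 0.009], [-0.022, 0.019, -1.0]]
wrist_force: [0.8, -2.6, -0.6]
gripper_width: 0.722
```

Emit:
servo_tool --deltas '[{"slide": [-0.08,0,0],"spin": 0}]'

```text
time_s: 13.3
tcp_pos: [0.6895, -0.146, 0.0267]
ee_rot: [[0.503, -0.864, -0.026], [-0.864, -0.503, 0.009], [-0.021, 0.018, -1.0]]
wrist_force: [1.6, -6.2, -0.3]
gripper_width: 0.722
```

```bash
python3 st.py
```

```text
13.3 tcp stop [-0.0709 -0.1277] z 0.0267 heading-stop 269.81 F stop [-1.7 -6.1] -0.3
```

Emit:
servo_tool --deltas '[{"slide": [-0.05,0,0],"spin": 0}]'

```text
time_s: 13.4
tcp_pos: [0.6893, -0.1459, 0.0272]
ee_rot: [[0.503, -0.864, -0.025], [-0.864, -0.503, 0.007], [-0.019, 0.018, -1.0]]
wrist_force: [2.1, -5.6, 0.8]
gripper_width: 0.725
```

```bash
python3 st.py
```

```text
13.4 tcp stop [-0.071  -0.1275] z 0.0272 heading-stop 269.8 F stop [-1.  -5.8] 0.8
```

In contact with the short rail (force rose to 6 N, tool stopped). I'll retreat and go back to the tab side.

Emit:
servo_tool --deltas '[{"slide": [0.3,0,0],"spin": 0},{"slide": [0.7,0,0],"spin": 0},{"slide": [0.7,0,0],"spin": 0},{"slide": [0,0,-0.8],"spin": 0},{"slide": [0,0,-1],"spin": 0},{"slide": [0,0,-1],"spin": 0},{"slide": [0,0,-1],"spin": 0},{"slide": [0,0,-1],"spin": 0},{"slide": [0,0,-1],"spin": 0},{"slide": [0,0,0],"spin": 0}]'

```text
time_s: 14.4
tcp_pos: [0.7134, -0.184, 0.1731]
ee_rot: [[0.502, -0.864, -0.037], [-0.864, -0.503, 0.014], [-0.031, 0.025, -0.999]]
wrist_force: [0.9, -0.4, 1.0]
gripper_width: 0.729
```

Emit:
servo_tool --deltas '[{"slide": [0,0.8,-0.1],"spin": 0.5},{"slide": [0,0.8,-0.1],"spin": 1},{"slide": [0,0,-0.1],"spin": 1},{"slide": [0,0,-0.1],"spin": 1},{"slide": [0,0,-0.1],"spin": 1},{"slide": [0,0,-0.1],"spin": 1},{"slide": [0,0,-0.1],"spin": 1},{"slide": [0,0,-0.1],"spin": 1},{"slide": [0,0,-0.1],"spin": 1},{"slide": [0,0,-0.1],"spin": 1}]'

```text
time_s: 15.4
tcp_pos: [0.673, -0.2002, 0.1896]
ee_rot: [[-0.754, -0.655, -0.053], [-0.657, 0.754, 0.026], [0.023, 0.055, -0.998]]
wrist_force: [0.2, 0.8, 0.2]
gripper_width: 0.73
```

```bash
python3 st.py -.20 -.062; python3 look.py j
```

```text
15.4 tcp stop [-0.1125 -0.1661] z 0.1896 heading-stop 190.67 F stop [0.6 0.6] 0.2
tool units [2.67 4.73 0.32]
15.5 [ 0.6732 -0.2003  0.1899] 41.43 [0.92 0.2  0.85]
tcp in stop [-0.1124 -0.1663]
```

View pics/j_side.png

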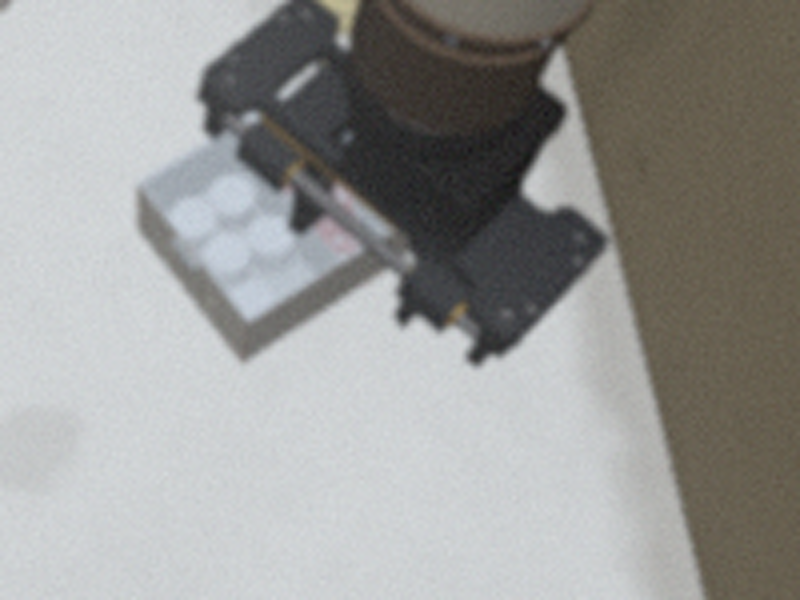

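Emit:
servo_tool --deltas '[{"slide": [0,0,0],"spin": 0.7},{"slide": [0,0,0],"spin": 0.6},{"slide": [0.7,0.4,0],"spin": 0},{"slide": [0.7,0.6,0],"spin": 0},{"slide": [0.7,0.7,0],"spin": 0},{"slide": [0.7,0.7,0],"spin": 0},{"slide": [0.6,0.7,0],"spin": 0},{"slide": [0.3,0.6,0],"spin": 0},{"slide": [0,0.4,0],"spin": 0},{"slide": [0,0,0],"spin": 0}]'

```text
time_s: 16.5
tcp_pos: [0.5327, -0.1582, 0.1907]
ee_rot: [[-0.842, -0.535, -0.064], [-0.538, 0.842, 0.032], [0.037, 0.061, -0.997]]
wrist_force: [0.3, 0.2, 0.5]
gripper_width: 0.725
```

```bash
python3 st.py -.20 -.062; python3 look.py k; python3 -c "
from station import sense;print(sense()['ee_rot'].round(3))"
```

```text
16.5 tcp stop [-0.2122 -0.0589] z 0.1907 heading-stop 182.16 F stop [ 0.4 -0. ] 0.5
tool units [-0.48 -0.14 -0.03]
16.6 [ 0.5337 -0.1588  0.1905] 32.49 [-0.34 -0.09  0.43]
tcp in stop [-0.2118 -0.0599]
[[-0.843 -0.534 -0.064]
 [-0.537  0.843  0.031]
 [ 0.037  0.061 -0.997]]
```

View pics/k_side.png

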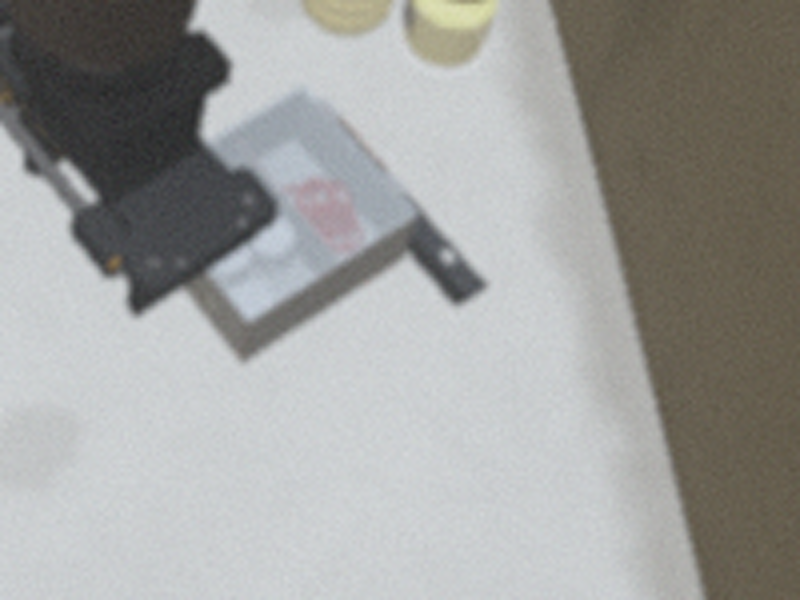

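Emit:
servo_tool --deltas '[{"slide": [0,-0.4,0.3],"spin": 0.3},{"slide": [0,0,0.7],"spin": 0},{"slide": [0,0,0.8],"spin": 0},{"slide": [0,0,0.8],"spin": 0},{"slide": [0,0,0.8],"spin": 0},{"slide": [0,0,0.8],"spin": 0},{"slide": [0,0,0.8],"spin": 0},{"slide": [0,0,0.7],"spin": 0},{"slide": [0,0,0.5],"spin": 0},{"slide": [0,0,0.2],"spin": 0}]'

```text
time_s: 17.6
tcp_pos: [0.5377, -0.1705, 0.0147]
ee_rot: [[-0.873, -0.483, -0.065], [-0.486, 0.873, 0.03], [0.043, 0.057, -0.997]]
wrist_force: [0.2, -0.6, -0.1]
gripper_width: 0.726
```

```bash
python3 st.py -.16 -.059; python3 look.py l; python3 -c "
from station import sense;print(sense()['ee_rot'].round(3))"
```

```text
17.6 tcp stop [-0.2142 -0.072 ] z 0.0147 heading-stop 178.7 F stop [-0.1 -0.6] -0.1
tool units [-2.15  0.57 -0.06]
17.7 [ 0.5378 -0.1704  0.0155] 29.14 [-0.38 -0.08  1.01]
tcp in stop [-0.2141 -0.0719]
[[-0.873 -0.484 -0.065]
 [-0.486  0.873  0.029]
 [ 0.042  0.057 -0.997]]
```

View pics/l_side.png

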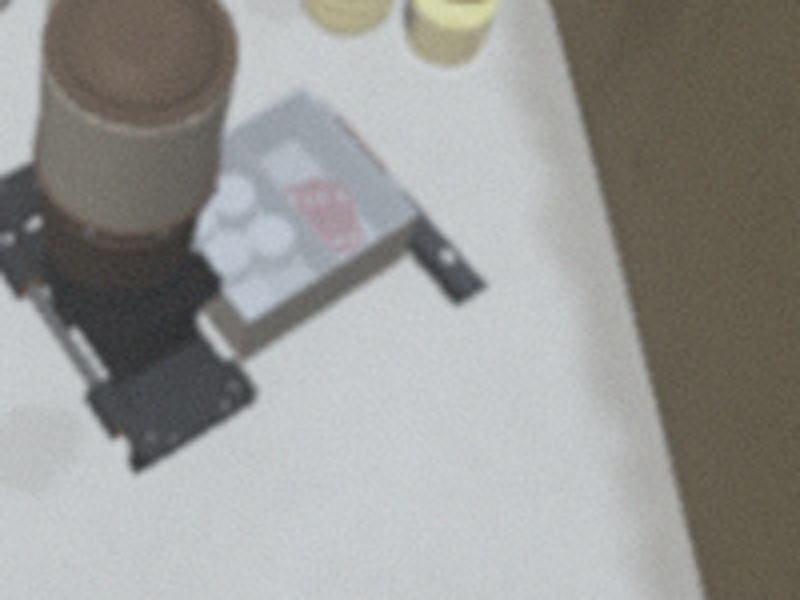

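Emit:
servo_tool --deltas '[{"slide": [0,0.25,-0.1],"spin": -0.15},{"slide": [0,0.25,-0.1],"spin": 0},{"slide": [-0.15,0,0],"spin": 0},{"slide": [-0.15,0,0],"spin": 0},{"slide": [-0.15,0,0],"spin": 0},{"slide": [-0.15,0,0],"spin": 0},{"slide": [-0.15,0,0],"spin": 0},{"slide": [-0.15,0,0],"spin": 0}]'

```text
time_s: 18.5
tcp_pos: [0.5557, -0.1468, 0.0244]
ee_rot: [[-0.862, -0.504, -0.057], [-0.506, 0.862, 0.029], [0.034, 0.053, -0.998]]
wrist_force: [-0.4, -0.5, 0.1]
gripper_width: 0.727
```

```bash
python3 st.py -.16 -.059; python3 -c "
from station import sense;print(sense()['ee_rot'].round(3))"
```

```text
18.5 tcp stop [-0.1867 -0.0607] z 0.0244 heading-stop 180.04 F stop [-0.6 -0.2] 0.1
tool units [-1.07  0.07 -0.03]
[[-0.862 -0.504 -0.057]
 [-0.506  0.862  0.029]
 [ 0.034  0.053 -0.998]]
```

Emit:
servo_tool --deltas '[{"slide": [-0.15,0,0.05],"spin": 0},{"slide": [-0.15,0,0.05],"spin": 0},{"slide": [-0.15,0,0.05],"spin": 0},{"slide": [-0.15,0,0.05],"spin": 0},{"slide": [-0.15,0,0],"spin": 0},{"slide": [-0.15,0,0],"spin": 0},{"slide": [-0.12,0,0],"spin": 0},{"slide": [-0.12,0,0],"spin": 0}]'

```text
time_s: 19.3
tcp_pos: [0.582, -0.1309, 0.0171]
ee_rot: [[-0.862, -0.504, -0.058], [-0.506, 0.862, 0.029], [0.036, 0.054, -0.998]]
wrist_force: [0.1, -0.9, -1.2]
gripper_width: 0.726
```

Emit:
servo_tool --deltas '[{"slide": [-0.1,0,0],"spin": 0},{"slide": [-0.1,0,0],"spin": 0}]'

```text
time_s: 19.5
tcp_pos: [0.5867, -0.1281, 0.017]
ee_rot: [[-0.862, -0.504, -0.058], [-0.506, 0.862, 0.029], [0.036, 0.054, -0.998]]
wrist_force: [0.5, 0.4, 0.3]
gripper_width: 0.727
```

```bash
python3 st.py -.16 -.059; python3 look.py m; python3 -c "
from station import sense;print(sense()['ee_rot'].round(3))"
```

```text
19.5 tcp stop [-0.1505 -0.0603] z 0.017 heading-stop 180.03 F stop [0.7 0.1] 0.3
tool units [0.38 0.05 0.02]
19.6 [ 0.5868 -0.1281  0.0169] 30.44 [0.1  0.19 0.64]
tcp in stop [-0.1504 -0.0603]
[[-0.862 -0.504 -0.058]
 [-0.506  0.862  0.029]
 [ 0.035  0.054 -0.998]]
```

View pics/m_side.png

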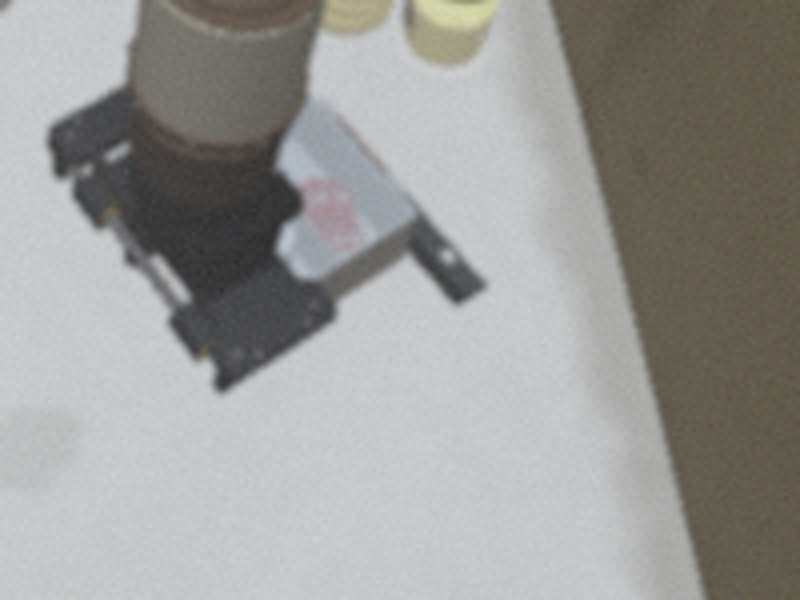

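No contact yet. Creeping forward in small steps with a force check.

Emit:
servo_tool --deltas '[{"slide": [-0.08,0,0],"spin": 0}]'

```text
time_s: 19.7
tcp_pos: [0.5876, -0.1275, 0.0168]
ee_rot: [[-0.862, -0.504, -0.06], [-0.506, 0.862, 0.028], [0.038, 0.055, -0.998]]
wrist_force: [-4.7, -5.3, 2.1]
gripper_width: 0.723
```

Emit:
servo_tool --deltas '[{"slide": [-0.08,0,0],"spin": 0}]'

```text
time_s: 19.8
tcp_pos: [0.5875, -0.1276, 0.0169]
ee_rot: [[-0.862, -0.503, -0.064], [-0.505, 0.863, 0.027], [0.042, 0.056, -0.998]]
wrist_force: [-5.4, -5.3, 4.6]
gripper_width: 0.72
```

Emit:
servo_tool --deltas '[{"slide": [-0.08,0,0],"spin": 0}]'

```text
time_s: 19.9
tcp_pos: [0.5873, -0.1276, 0.0169]
ee_rot: [[-0.862, -0.502, -0.069], [-0.504, 0.863, 0.026], [0.046, 0.057, -0.997]]
wrist_force: [-3.8, -3.9, 2.6]
gripper_width: 0.725
```

```bash
python3 st.py
```

```text
19.9 tcp stop [-0.1497 -0.0601] z 0.0169 heading-stop 179.91 F stop [-5.3 -1.4] 2.6
```

```bash
python3 look.py n; python3 - <<'E'
import cv2
f=cv2.imread("pics/n_sideraw.png");cv2.imwrite("pics/n_sz.png",cv2.resize(f[155:220,275:345],(700,650)[:2],interpolation=cv2.INTER_CUBIC)[:600])
E
```

```text
20.0 [ 0.5875 -0.1275  0.0168] 30.32 [-3.65 -2.85  2.81]
tcp in stop [-0.1495 -0.0601]
```

View pics/n_sz.png

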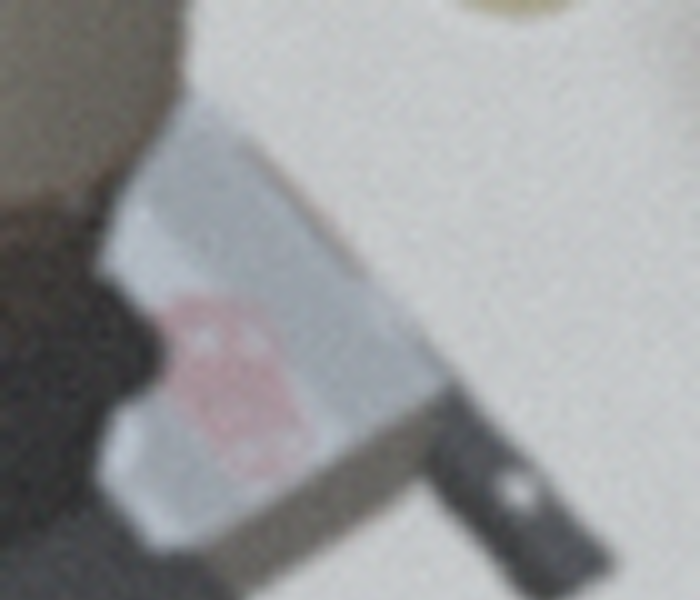

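View pics/n_top.png

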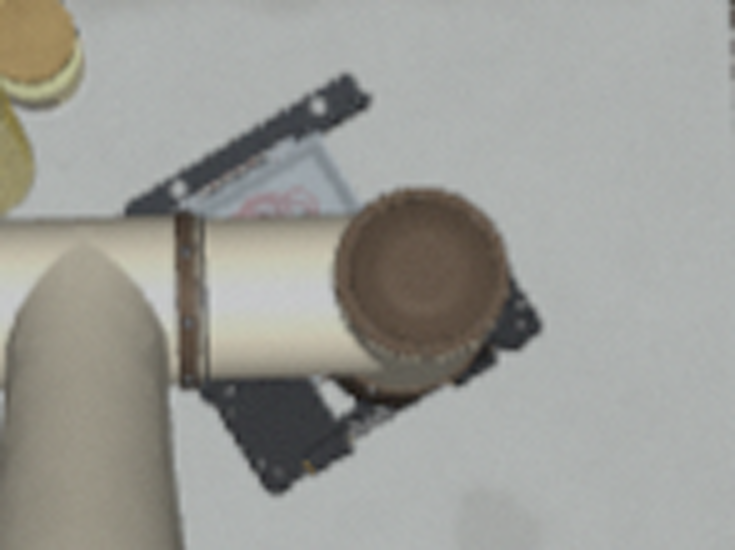

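Emit:
servo_tool --deltas '[{"slide": [0.3,0,0],"spin": 0},{"slide": [0.8,0,0],"spin": 0},{"slide": [0.8,0,0],"spin": 0},{"slide": [0.8,0,0],"spin": 0},{"slide": [0.8,0,-0.5],"spin": 0},{"slide": [0.8,0,-0.5],"spin": 0},{"slide": [0.6,0,-0.5],"spin": 0}]'

```text
time_s: 20.7
tcp_pos: [0.4805, -0.1915, 0.0588]
ee_rot: [[-0.861, -0.504, -0.066], [-0.506, 0.862, 0.028], [0.043, 0.058, -0.997]]
wrist_force: [0.9, -0.2, -0.8]
gripper_width: 0.729
```

```bash
python3 st.py -.15 -.06; python3 look.py o; python3 -c "
from station import sense;print(sense()['ee_rot'].round(3))"
python3 - <<'E'
import cv2
f=cv2.imread("pics/o_sideraw.png");cv2.imwrite("pics/o_sz.png",cv2.resize(f[155:235,245:345],(800,640),interpolation=cv2.INTER_CUBIC)[:600])
f=cv2.imread("pics/o_topraw.png");cv2.imwrite("pics/o_tz.png",cv2.resize(f[125:200,235:330],(760,600),interpolation=cv2.INTER_CUBIC))
E
```

```text
20.7 tcp stop [-0.2742 -0.0611] z 0.0588 heading-stop 180.04 F stop [ 0.7 -0.6] -0.8
tool units [-4.96  0.05 -0.21]
20.8 [ 0.4814 -0.1919  0.0602] 30.38 [ 0.46 -0.13 -0.06]
tcp in stop [-0.2736 -0.062 ]
[[-0.862 -0.503 -0.063]
 [-0.505  0.863  0.027]
 [ 0.04   0.055 -0.998]]
```

View pics/o_sz.png

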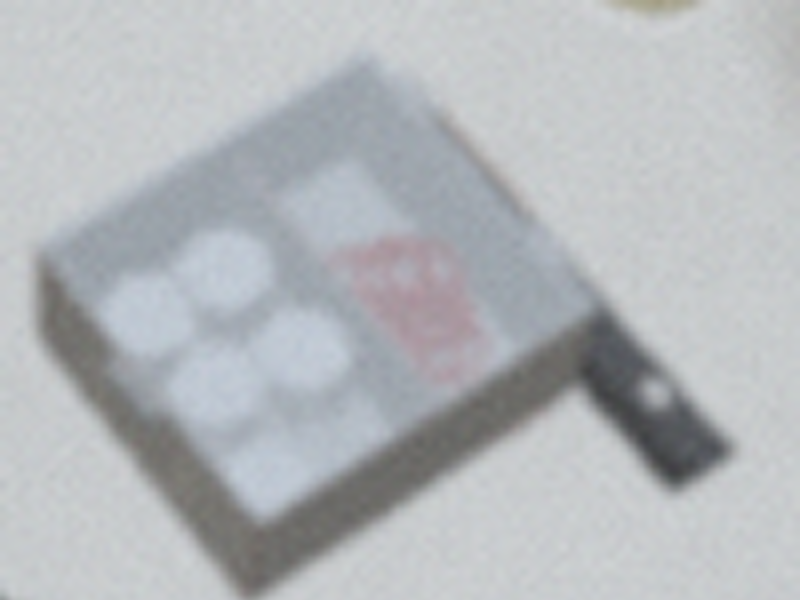

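View pics/o_tz.png

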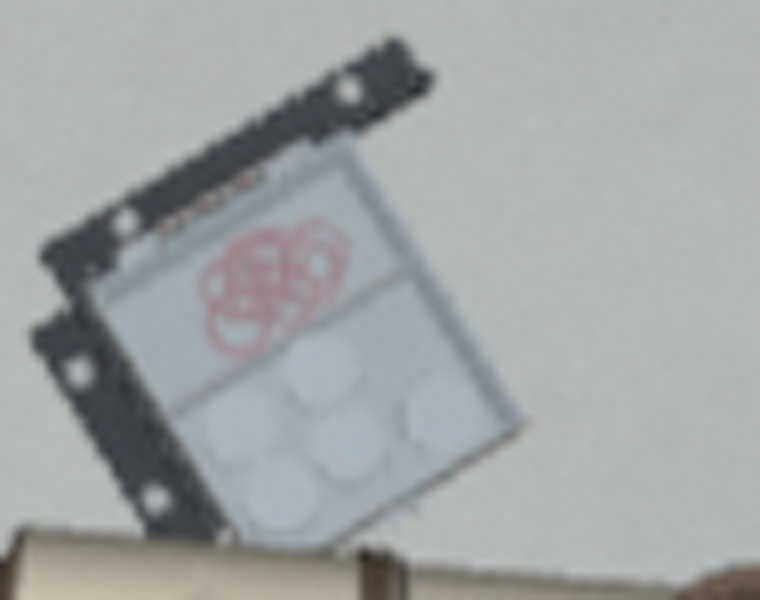

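```bash
cat > ov.py <<'E'
import sys
from h import *; from station import optics
tag=sys.argv[1]; p=[.6855,0.0005,np.radians(30.4)]
if len(sys.argv)>2: p=[float(sys.argv[2]),float(sys.argv[3]),np.radians(float(sys.argv[4]))]
c0,s0=-.066,-.059
lid=[(c0+a,s0+b,.065) for a,b in((.067,.06),(.067,-.06),(-.067,-.06),(-.067,.06),(.067,.06))]
base=[(c0+a,s0+b,0) for a,b in((.066,.059),(.066,-.059),(-.066,-.059),(-.066,.059),(.066,.059))]
rail=[(0,-.165,.025),(0,0,.025),(-.11,0,.025)]
fl=[(.027,-.165,.005),(.027,0,.005)];fl2=[(-.11,.027,.005),(0,.027,.005)]
K={"top":(235,125,8,95,75),"side":(245,145,7,110,85)}
for n in("top","side"):
    cl=cal(optics.capture(n)); x0,y0,k,w,h=K[n]
    f=cv2.imread(f"pics/{tag}_{n}raw.png")[y0:y0+h,x0:x0+w]
    f=cv2.resize(f,None,fx=k,fy=k,interpolation=cv2.INTER_CUBIC)
    for L,col in((lid,(0,255,0)),(base,(255,0,0)),(rail,(0,0,255)),(fl,(0,255,255)),(fl2,(0,255,255))):
        q=(proj(cl,tw(p,L))-[x0,y0]+.5)*k
        cv2.polylines(f,[q.round().astype(np.int32)],False,col,1)
    cv2.imwrite(f"pics/ov_{tag}_{n}.png",f[:600,:800])
E
cp pics/top0raw.png pics/z_topraw.png; cp pics/side0raw.png pics/z_sideraw.png
python3 ov.py z; python3 ov.py o
```

```text
(no output)
```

View pics/ov_z_top.png

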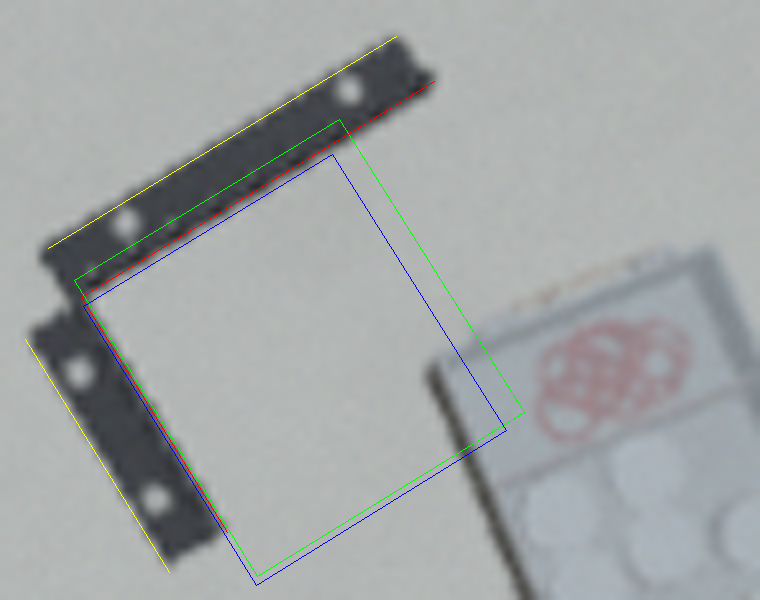

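View pics/ov_z_side.png

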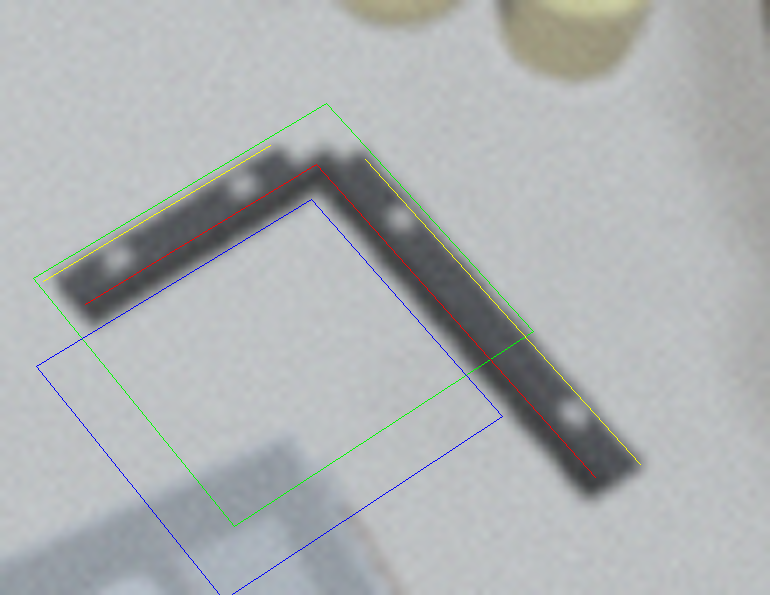

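View pics/ov_o_top.png

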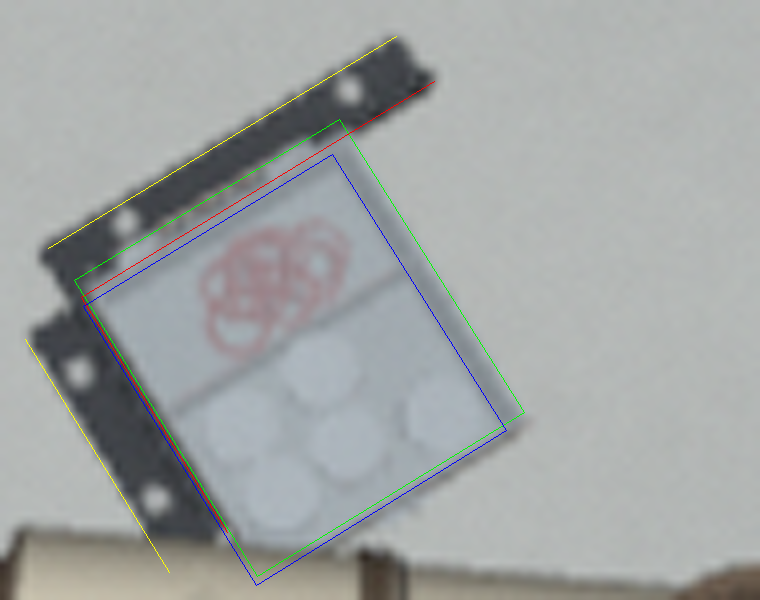

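View pics/ov_o_side.png

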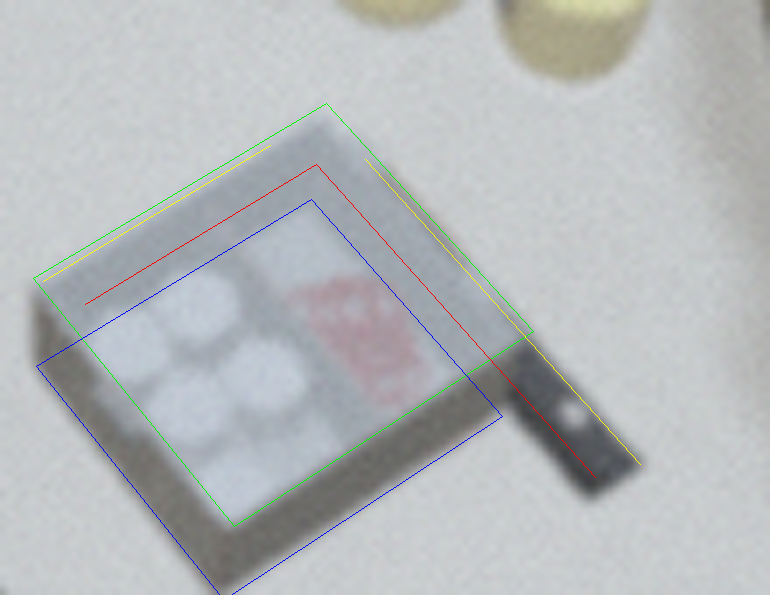

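```bash
python3 - <<'E'
from h import *; from station import optics
T=cal(optics.capture("top"));S=cal(optics.capture("side"))
p=[.614,-.2159,.3704]
LIDc=LID+LID[:1]; B=[(x*.066/.067,y*.059/.06,0) for x,y,z in LIDc]
ims=[]
for n,cl,(x0,y0,w,h) in(("top",T,(280,150,70,65)),("side",S,(230,195,90,90))):
    k=6
    f=cv2.resize(cv2.imread(f"pics/{n}0raw.png")[y0:y0+h,x0:x0+w],None,fx=k,fy=k,interpolation=cv2.INTER_CUBIC)
    for L,col in((LIDc,(0,255,0)),(B,(255,0,0))):
        cv2.polylines(f,[((proj(cl,tw(p,L))-[x0,y0]+.5)*k).round().astype(np.int32)],False,col,1)
    cv2.imwrite(f"pics/ovi_{n}.png",f)
E
```

```text
(no output)
```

View pics/ovi_side.png

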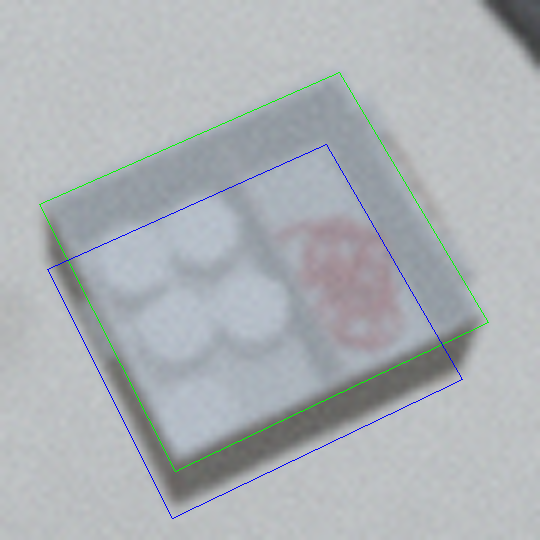

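View pics/ovi_top.png

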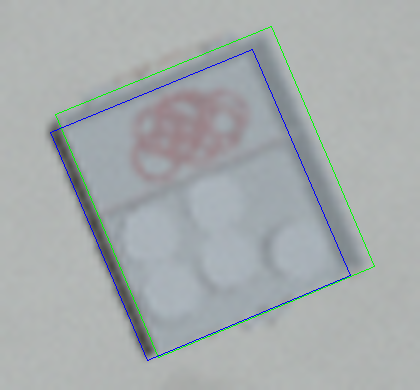

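```bash
python3 - <<'E'
from h import *; from station import optics
T=cal(optics.capture("top"));S=cal(optics.capture("side"))
sg=dict(HL=(1,1),HR=(1,-1),TR=(-1,-1),TL=(-1,1))
so=[("TR",0,175,500),("TL",0,48,248),("HR",0,462,368),("HL",1,335,80),("HR",1,478,322),("TR",1,178,463),("TL",1,46,207)]
to=[("TL",0,150,357),("HL",0,52,130),("HR",1,262,38),("TR",1,366,264)]
def f(v,full=False):
    x,y,a,H,w,d,b=v; r=[]
    for cl,obs,o in((S,so,(230,195)),(T,to,(280,150))):
        L=[(sg[n][0]*(w/2-.001*(1-t)),sg[n][1]*(d/2-.001*(1-t)),H*t) for n,t,_,_ in obs]
        px=np.array([(u/6+o[0]-.5,v_/6+o[1]-.5) for _,_,u,v_ in obs])
        e=proj(cl,tw((x,y,a),L))-px
        if cl is S: e=e
        r.append(e)
    return np.concatenate(r).ravel()
s=least_squares(f,[.614,-.216,.37,.065,.134,.12,0],loss='soft_l1');print(s.x.round(4));print(f(s.x).reshape(-1,2).round(1).tolist())
E
```

```text
[ 0.6144 -0.2127  0.3695  0.056   0.1306  0.1169  0.    ]
[[-0.1, 0.8], [0.7, 2.5], [-0.9, 0.4], [0.1, -0.1], [0.1, -0.1], [-0.2, 0.2], [-0.1, -0.0], [-1.4, -0.4], [-0.7, 0.4], [-0.3, -1.0], [-0.9, 0.2]]
```

Overlay and tool position suggest the hinge side could still be about 3–5 mm short, but the side view looks like contact. The tool has also drifted 4° off vertical, which makes the fingers touch high on the box. I'll see how the tilt responds to idle rows and to rising.

Emit:
servo_tool --deltas '[{"slide": [0,0,0],"spin": 0},{"slide": [0,0,0],"spin": 0},{"slide": [0,0,0],"spin": 0},{"slide": [0,0,0],"spin": 0},{"slide": [0,0,0],"spin": 0}]'

```text
time_s: 21.7
tcp_pos: [0.4823, -0.1902, 0.0568]
ee_rot: [[-0.86, -0.505, -0.069], [-0.508, 0.861, 0.028], [0.045, 0.059, -0.997]]
wrist_force: [0.4, -0.0, -0.9]
gripper_width: 0.725
```

Emit:
servo_tool --deltas '[{"slide": [0.3,0,0],"spin": 0},{"slide": [0.3,0,0],"spin": 0},{"slide": [-0.3,0,0],"spin": 0},{"slide": [-0.3,0,0],"spin": 0}]'

```text
time_s: 22.1
tcp_pos: [0.4807, -0.191, 0.0571]
ee_rot: [[-0.861, -0.504, -0.069], [-0.506, 0.862, 0.028], [0.045, 0.059, -0.997]]
wrist_force: [0.1, -0.2, 0.3]
gripper_width: 0.726
```

Emit:
servo_tool --deltas '[{"slide": [0,0,0],"spin": 0.8},{"slide": [0,0,0],"spin": 0.8},{"slide": [0,0,0],"spin": -0.8},{"slide": [0,0,0],"spin": -0.8}]'

```text
time_s: 22.5
tcp_pos: [0.4842, -0.1898, 0.0573]
ee_rot: [[-0.862, -0.503, -0.066], [-0.506, 0.862, 0.027], [0.043, 0.057, -0.997]]
wrist_force: [0.3, 0.2, -0.2]
gripper_width: 0.723
```

Emit:
servo_tool --deltas '[{"slide": [0,0.4,0],"spin": 0},{"slide": [0,0.4,0],"spin": 0}]'

```text
time_s: 22.7
tcp_pos: [0.4751, -0.1718, 0.0582]
ee_rot: [[-0.863, -0.501, -0.066], [-0.503, 0.864, 0.027], [0.043, 0.056, -0.997]]
wrist_force: [-1.1, -0.4, -0.3]
gripper_width: 0.724
```

Emit:
servo_tool --deltas '[{"slide": [0,-0.4,0],"spin": 0},{"slide": [0,-0.4,0],"spin": 0}]'

```text
time_s: 22.9
tcp_pos: [0.4844, -0.1872, 0.0575]
ee_rot: [[-0.863, -0.501, -0.066], [-0.504, 0.864, 0.027], [0.043, 0.057, -0.997]]
wrist_force: [-0.3, -0.1, 0.2]
gripper_width: 0.725
```

```bash
python3 look.py q; python3 - <<'E'
import cv2
f=cv2.imread("pics/q_sideraw.png")
cv2.imwrite("pics/q_s1.png",cv2.resize(f[185:220,305:345],(800,700),interpolation=cv2.INTER_CUBIC)[:600])
f=cv2.imread("pics/q_topraw.png")
cv2.imwrite("pics/q_t1.png",cv2.resize(f[128:168,240:293],(795,600),interpolation=cv2.INTER_CUBIC))
E
```

```text
23.0 [ 0.4849 -0.1881  0.0573] 30.17 [-0.19 -0.8  -0.28]
tcp in stop [-0.2687 -0.0605]
```

View pics/q_s1.png

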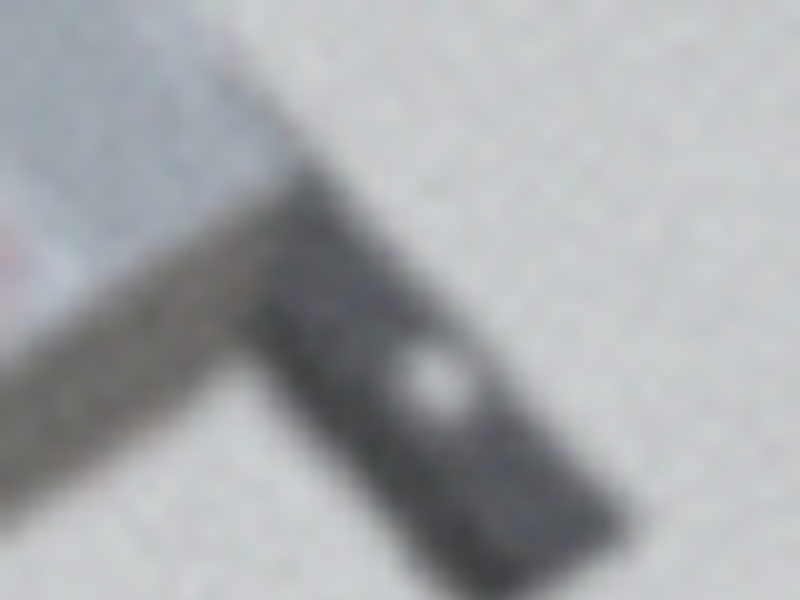

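View pics/q_t1.png

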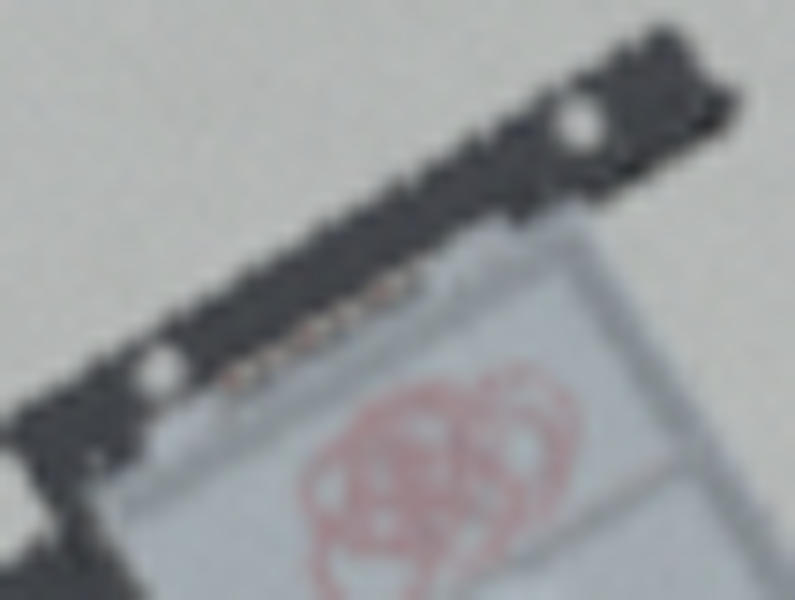

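```bash
python3 - <<'E'
from station import optics
import cv2
c=optics.capture("wrist"); cv2.imwrite("pics/q_w.png",c["frame"][:,:,::-1]); print(c["camera_matrix"],c["eye"],c["rotation"])
E
```

```text
[[280.64686027   0.         256.85003576]
 [  0.         280.64686027 188.2927105 ]
 [  0.           0.           1.        ]] [ 0.43836004 -0.2262046   0.22214081] [[-0.4991371   0.85321015  0.15130961]
 [ 0.86468223  0.47904868  0.15111915]
 [ 0.05645172  0.20626391 -0.97686663]]
```

View pics/q_w.png

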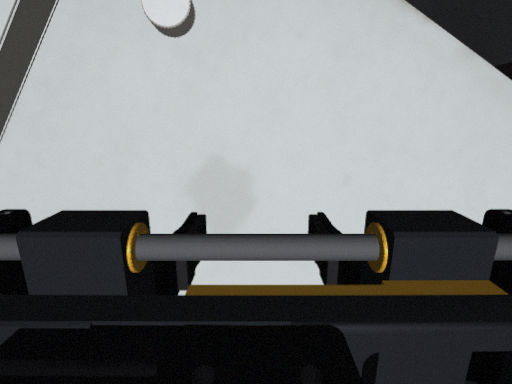

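I'll use the wrist camera to look along the long rail at the hinge-side gap.

Emit:
servo_tool --deltas '[{"slide": [0,0,-0.8],"spin": 0.7},{"slide": [0,0,-0.8],"spin": 0.7},{"slide": [0,0,-0.8],"spin": 0.7},{"slide": [0,0,-0.8],"spin": 0.7},{"slide": [0,0,-0.8],"spin": 0.7},{"slide": [0,0,0],"spin": 0.8},{"slide": [0,0,0],"spin": 0.8},{"slide": [0,0,0],"spin": 0.8},{"slide": [0,0,0],"spin": 0.8},{"slide": [0,0,0],"spin": 0.8}]'

```text
time_s: 24.05
tcp_pos: [0.4894, -0.1923, 0.1597]
ee_rot: [[-0.836, 0.544, -0.07], [0.543, 0.839, 0.03], [0.075, -0.013, -0.997]]
wrist_force: [-0.3, -0.1, -0.1]
gripper_width: 0.726
```

Emit:
servo_tool --deltas '[{"slide": [0,0,0],"spin": 0.8},{"slide": [0,0,0],"spin": 0.8},{"slide": [0,0,0],"spin": 0.8},{"slide": [0,0,0],"spin": 0.8},{"slide": [0,0,0],"spin": 0.5}]'

```text
time_s: 24.55
tcp_pos: [0.4882, -0.1929, 0.159]
ee_rot: [[-0.433, 0.899, -0.072], [0.899, 0.436, 0.031], [0.059, -0.051, -0.997]]
wrist_force: [0.1, 0.3, 0.2]
gripper_width: 0.728
```

```bash
python3 st.py -.04 -.27;python3 -c "
from station import sense;print(sense()['ee_rot'].round(3))"
```

```text
24.55 tcp stop [-0.2682 -0.0663] z 0.159 heading-stop 85.31 F stop [0.3 0.2] 0.2
tool units [-7.36  9.73 -0.94]
[[-0.433  0.899 -0.072]
 [ 0.899  0.436  0.031]
 [ 0.059 -0.051 -0.997]]
```

Emit:
servo_tool --deltas '[{"slide": [-0.7,0.5,0],"spin": -0.5},{"slide": [-0.7,0.7,0],"spin": 0},{"slide": [-0.7,0.8,0],"spin": 0},{"slide": [-0.7,0.8,0],"spin": 0},{"slide": [-0.7,0.8,0],"spin": 0},{"slide": [-0.7,0.8,0],"spin": 0},{"slide": [-0.7,0.8,0],"spin": 0},{"slide": [-0.7,0.8,0],"spin": 0},{"slide": [-0.7,0.8,0],"spin": 0},{"slide": [-0.7,0.8,0],"spin": 0}]'

```text
time_s: 25.55
tcp_pos: [0.742, -0.2555, 0.1358]
ee_rot: [[-0.487, 0.87, -0.078], [0.871, 0.49, 0.035], [0.068, -0.051, -0.996]]
wrist_force: [-0.2, 0.0, 1.0]
gripper_width: 0.729
```

```bash
python3 st.py -.04 -.27;python3 - <<'E'
from station import optics,sense
import cv2
c=optics.capture("wrist"); cv2.imwrite("pics/r_w.png",c["frame"][:,:,::-1]); print(c["eye"]);print(sense()['ee_rot'].round(3))
E
```

```text
25.55 tcp stop [-0.081  -0.2487] z 0.1358 heading-stop 88.8 F stop [-0.1  0.1] 1.0
tool units [-0.82  1.65 -0.14]
[ 0.72282166 -0.20206476  0.30215608]
[[-0.487  0.87  -0.077]
 [ 0.871  0.49   0.034]
 [ 0.067 -0.05  -0.996]]
```

View pics/r_w.png

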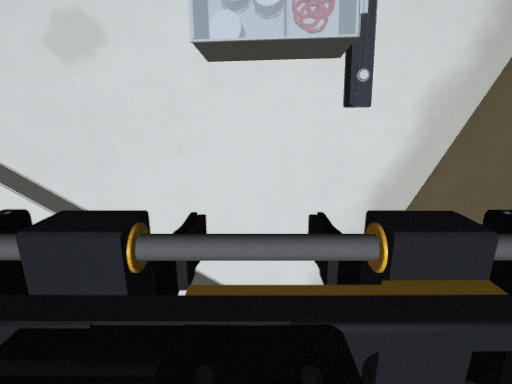

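```bash
python3 - <<'E'
import cv2
f=cv2.imread("pics/r_w.png");cv2.imwrite("pics/r_wz.png",cv2.resize(f[0:115,250:400],(780,598),interpolation=cv2.INTER_CUBIC))
E
```

```text
(no output)
```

View pics/r_wz.png

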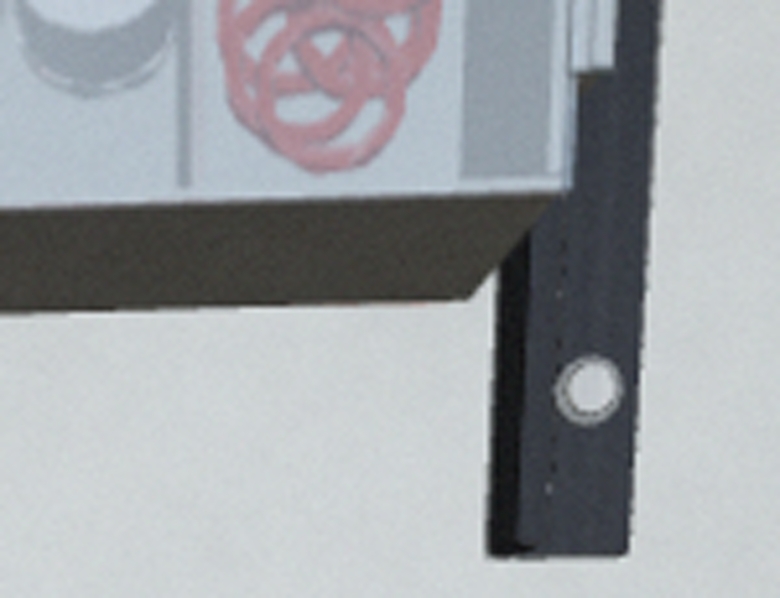

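The wrist view settles it. The box's hinge-side base corner is at (467,298) in the crop and the rail foot is at (493,290), so a gap of about 5 mm remains. I'll measure it, including yaw.

```bash
python3 - <<'E'
from h import *; from station import optics
c=optics.capture("wrist");W=cal(c)
cv2.imwrite("pics/s_w.png",c["frame"][:,:,::-1])
f=lambda u,v:(250+u/5.2-.4,v/5.2-.4)
z=lambda px:unproj(W,px,0.)[:2]
r1,r2=z(f(489,553)),z(f(498,275)); b1=z(f(467,298)); b2=z((208.5,61)); 
d=(r2-r1)/np.linalg.norm(r2-r1); n=np.array([d[1],-d[0]]) # n ~ +x stop
print("rail dir deg",np.degrees(np.arctan2(d[1],d[0]))-90, "rail end stop y",r1)
print("gap",(r1-b1)@n, "wall len",np.linalg.norm(b1-b2),"wall dir deg",np.degrees(np.arctan2(*(b1-b2)[::-1])))
print("along from end", (b1-r1)@d)
E
python3 -c "
import cv2
f=cv2.imread('pics/s_w.png');cv2.imwrite('pics/s_wz.png',cv2.resize(f[0:80,180:300],(780,520),interpolation=cv2.INTER_CUBIC))"
```

```text
rail dir deg 30.542691607191415 rail end stop y [ 0.77473715 -0.14031374]
gap 0.005683008661095546 wall len 0.1307306483885452 wall dir deg 30.34444672309938
along from end 0.04699439271699359
```

View pics/s_wz.png

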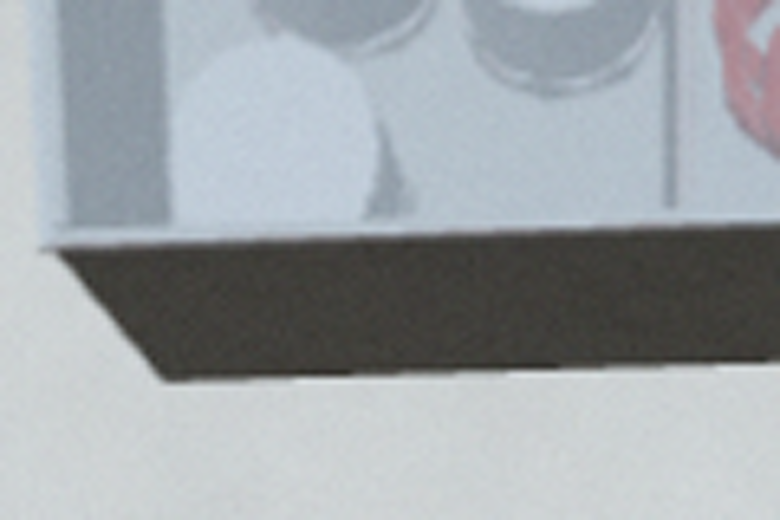

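Yaw is within 0.2° and the left side sits exactly on the short rail; 5.7 mm is left towards the long rail. I'll go back to the tab side at moderate speed.

Emit:
servo_tool --deltas '[{"slide": [0.7,-0.6,-0.3],"spin": -0.6},{"slide": [0.7,-0.7,-0.3],"spin": -0.1},{"slide": [0.7,-0.7,0],"spin": 0},{"slide": [0.7,-0.7,0],"spin": 0},{"slide": [0.7,-0.7,0],"spin": 0},{"slide": [0.7,-0.7,0],"spin": 0},{"slide": [0.7,-0.7,0],"spin": 0},{"slide": [0.7,-0.7,0],"spin": 0},{"slide": [0.7,-0.7,0],"spin": 0},{"slide": [0.5,-0.7,0],"spin": 0}]'

```text
time_s: 26.65
tcp_pos: [0.4907, -0.2113, 0.165]
ee_rot: [[-0.566, 0.82, -0.089], [0.821, 0.57, 0.039], [0.082, -0.051, -0.995]]
wrist_force: [-0.6, 0.4, 0.4]
gripper_width: 0.725
```

Emit:
servo_tool --deltas '[{"slide": [0,0,0],"spin": -0.8},{"slide": [0,0,0],"spin": -0.8},{"slide": [0,0,0],"spin": -0.8},{"slide": [0,0,0],"spin": -0.8},{"slide": [0,0,0],"spin": -0.8},{"slide": [0,0,0],"spin": -0.8},{"slide": [0,0,0],"spin": -0.8},{"slide": [0,0,0],"spin": -0.8},{"slide": [0,0,0],"spin": -0.8},{"slide": [0,0,0],"spin": -0.8}]'

```text
time_s: 27.65
tcp_pos: [0.4769, -0.2103, 0.1681]
ee_rot: [[-0.979, -0.185, -0.089], [-0.189, 0.981, 0.042], [0.08, 0.058, -0.995]]
wrist_force: [0.7, -0.5, -0.3]
gripper_width: 0.727
```

```bash
python3 st.py -.20 -.065;python3 -c "
from station import sense;print(sense()['ee_rot'].round(3))"
```

```text
27.65 tcp stop [-0.2868 -0.0756] z 0.1681 heading-stop 160.55 F stop [ 0.3 -0.8] -0.3
tool units [-3.12  1.57 -0.16]
[[-0.979 -0.185 -0.089]
 [-0.189  0.981  0.042]
 [ 0.08   0.058 -0.995]]
```

Emit:
servo_tool --deltas '[{"slide": [0,0,0],"spin": -0.8},{"slide": [0,0,0],"spin": -0.8},{"slide": [0,0,0],"spin": -0.7},{"slide": [-0.4,0,0],"spin": 0},{"slide": [-0.5,0,0],"spin": 0},{"slide": [-0.5,0,0],"spin": 0},{"slide": [-0.4,0,0.5],"spin": 0},{"slide": [-0.2,0,0.6],"spin": 0},{"slide": [0,0,0.6],"spin": 0},{"slide": [0,0,0.6],"spin": 0}]'

```text
time_s: 28.65
tcp_pos: [0.5174, -0.1788, 0.106]
ee_rot: [[-0.868, -0.489, -0.084], [-0.493, 0.869, 0.043], [0.052, 0.078, -0.996]]
wrist_force: [-0.9, -0.3, 0.2]
gripper_width: 0.726
```

```bash
python3 st.py -.17 -.060;python3 -c "
from station import sense;print(sense()['ee_rot'].round(3))"
```

```text
28.65 tcp stop [-0.2359 -0.0689] z 0.106 heading-stop 179.21 F stop [-0.9  0.2] 0.2
tool units [-2.63  0.4  -0.11]
[[-0.868 -0.489 -0.084]
 [-0.493  0.869  0.043]
 [ 0.052  0.078 -0.996]]
```

Emit:
servo_tool --deltas '[{"slide": [0,0,0.6],"spin": -0.1},{"slide": [0,0,0.6],"spin": 0},{"slide": [0,0,0.6],"spin": 0},{"slide": [-0.4,0,0.5],"spin": 0},{"slide": [-0.4,0,0.3],"spin": 0},{"slide": [-0.4,0,0],"spin": 0},{"slide": [-0.3,0,-0.03],"spin": 0},{"slide": [-0.3,0,-0.03],"spin": 0}]'

```text
time_s: 29.45
tcp_pos: [0.5537, -0.1476, 0.0288]
ee_rot: [[-0.861, -0.499, -0.094], [-0.505, 0.862, 0.044], [0.06, 0.085, -0.995]]
wrist_force: [-0.0, 0.1, 0.5]
gripper_width: 0.726
```

```bash
python3 st.py -.155 -.060; python3 look.py t; python3 -c "
from station import sense;print(sense()['ee_rot'].round(3))"
```

```text
29.45 tcp stop [-0.1888 -0.0603] z 0.0288 heading-stop 179.96 F stop [0.  0.1] 0.5
tool units [-1.35  0.02 -0.08]
29.55 [ 0.5544 -0.1475  0.0292] 30.4 [-0.18  0.38 -0.2 ]
tcp in stop [-0.1882 -0.0606]
[[-0.861 -0.5   -0.093]
 [-0.505  0.862  0.043]
 [ 0.058  0.084 -0.995]]
```

View pics/t_side.png

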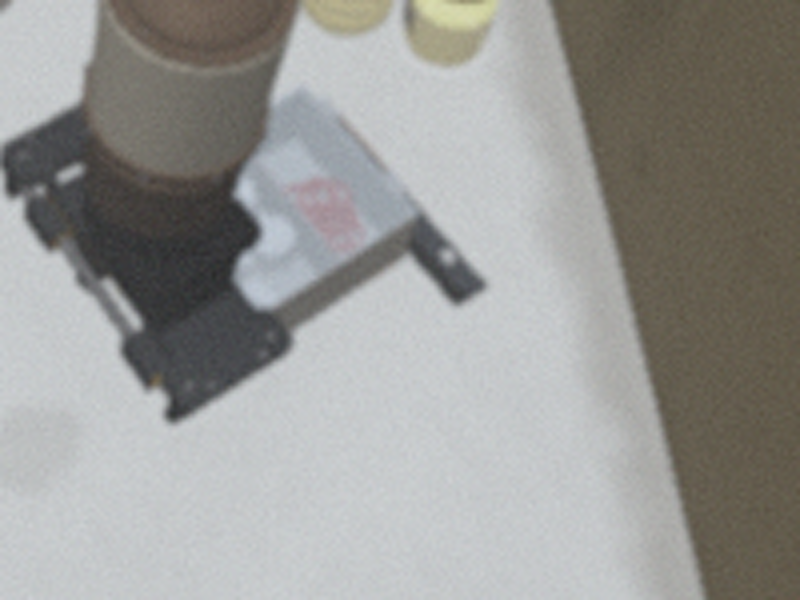

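Emit:
servo_tool --deltas '[{"slide": [-0.2,0,-0.02],"spin": 0},{"slide": [-0.2,0,-0.02],"spin": 0},{"slide": [-0.2,0,-0.02],"spin": 0},{"slide": [-0.2,0,-0.02],"spin": 0},{"slide": [-0.2,0,-0.02],"spin": 0},{"slide": [-0.2,0,-0.02],"spin": 0},{"slide": [-0.15,0,-0.02],"spin": 0},{"slide": [-0.15,0,-0.02],"spin": 0}]'

```text
time_s: 30.35
tcp_pos: [0.5892, -0.128, 0.033]
ee_rot: [[-0.862, -0.499, -0.091], [-0.504, 0.863, 0.043], [0.057, 0.083, -0.995]]
wrist_force: [-1.6, -2.5, 0.7]
gripper_width: 0.726
```

Emit:
servo_tool --deltas '[{"slide": [-0.12,0,-0.02],"spin": 0}]'

```text
time_s: 30.45
tcp_pos: [0.5911, -0.1268, 0.033]
ee_rot: [[-0.862, -0.498, -0.094], [-0.504, 0.863, 0.043], [0.06, 0.084, -0.995]]
wrist_force: [-1.9, -2.9, -0.5]
gripper_width: 0.726
```

```bash
python3 st.py -.145 -.060; python3 -c "
from station import sense;print(sense()['ee_rot'].round(3))"
```

```text
30.45 tcp stop [-0.146  -0.0613] z 0.033 heading-stop 179.9 F stop [-3.1 -1.6] -0.5
tool units [-0.04  0.05  0.  ]
[[-0.862 -0.498 -0.094]
 [-0.504  0.863  0.043]
 [ 0.06   0.084 -0.995]]
```

The box now slides at about 3 N. Continuing in single steps until the force rises.

Emit:
servo_tool --deltas '[{"slide": [-0.1,0,-0.02],"spin": 0}]'

```text
time_s: 30.55
tcp_pos: [0.5925, -0.1258, 0.0331]
ee_rot: [[-0.862, -0.498, -0.096], [-0.503, 0.863, 0.043], [0.062, 0.085, -0.994]]
wrist_force: [-1.8, -1.9, -0.1]
gripper_width: 0.726
```

Emit:
servo_tool --deltas '[{"slide": [-0.08,0,-0.02],"spin": 0}]'

```text
time_s: 30.65
tcp_pos: [0.5929, -0.1252, 0.0331]
ee_rot: [[-0.862, -0.497, -0.1], [-0.503, 0.863, 0.042], [0.065, 0.087, -0.994]]
wrist_force: [-5.6, -4.1, 0.9]
gripper_width: 0.722
```

```bash
python3 st.py -.145 -.060
```

```text
30.65 tcp stop [-0.1437 -0.0609] z 0.0331 heading-stop 179.85 F stop [-6.9 -0.7] 0.9
tool units [0.05 0.04 0.01]
```

The force rose to 7 N at the expected seated position. I'll retreat and check again with the wrist camera.

Emit:
servo_tool --deltas '[{"slide": [0.15,0,0],"spin": 0},{"slide": [0.4,0,0],"spin": 0},{"slide": [0.6,0,0],"spin": 0},{"slide": [0.6,0,0],"spin": 0},{"slide": [0.6,0,-0.6],"spin": 0},{"slide": [0.5,0,-0.8],"spin": 0},{"slide": [0,0,-0.8],"spin": 0},{"slide": [0,0,-0.8],"spin": 0},{"slide": [0,0,-0.8],"spin": 0},{"slide": [0,0,-0.8],"spin": 0}]'

```text
time_s: 31.65
tcp_pos: [0.5317, -0.1702, 0.1545]
ee_rot: [[-0.864, -0.494, -0.1], [-0.5, 0.865, 0.046], [0.064, 0.09, -0.994]]
wrist_force: [0.5, -0.0, -0.8]
gripper_width: 0.725
```

Emit:
servo_tool --deltas '[{"slide": [0,0,0],"spin": 0.8},{"slide": [0,0,0],"spin": 0.8},{"slide": [0,0,0],"spin": 0.8},{"slide": [0,0,0],"spin": 0.8},{"slide": [0,0,0],"spin": 0.8},{"slide": [0,0,0],"spin": 0.8},{"slide": [0,0,0],"spin": 0.8},{"slide": [0,0,0],"spin": 0.8},{"slide": [0,0,0],"spin": 0.8},{"slide": [0,0,0],"spin": 0.8}]'

```text
time_s: 32.65
tcp_pos: [0.5232, -0.1754, 0.1614]
ee_rot: [[-0.795, 0.601, -0.084], [0.6, 0.799, 0.047], [0.096, -0.013, -0.995]]
wrist_force: [-0.8, -0.8, -0.4]
gripper_width: 0.726
```

Emit:
servo_tool --deltas '[{"slide": [0,0,0],"spin": 0.8},{"slide": [0,0,0],"spin": 0.8},{"slide": [0,0,0],"spin": 0.8}]'

```text
time_s: 32.95
tcp_pos: [0.5198, -0.1768, 0.162]
ee_rot: [[-0.539, 0.838, -0.083], [0.838, 0.544, 0.048], [0.085, -0.043, -0.995]]
wrist_force: [0.0, 0.2, -0.4]
gripper_width: 0.726
```

```bash
python3 st.py -.06 -.26; python3 look.py u; python3 ov.py u
```

```text
32.95 tcp stop [-0.2328 -0.0684] z 0.162 heading-stop 92.36 F stop [0.1 0.1] -0.4
tool units [-7.91  6.55 -0.96]
33.05 [ 0.5199 -0.1767  0.162 ] -56.95 [-0.36 -0.94  0.24]
tcp in stop [-0.2327 -0.0684]
```

View pics/ov_u_top.png

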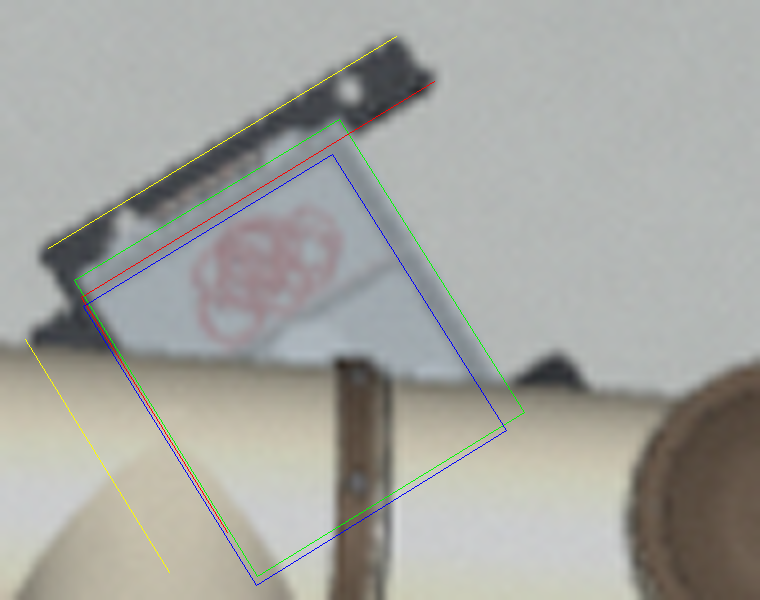

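The box now matches the home overlay. I'll take the wrist view for the remaining gap.

Emit:
servo_tool --deltas '[{"slide": [-0.7,0.5,0],"spin": 0.2},{"slide": [-0.8,0.6,0],"spin": 0},{"slide": [-0.8,0.7,0],"spin": 0},{"slide": [-0.8,0.7,0],"spin": 0},{"slide": [-0.8,0.7,0],"spin": 0},{"slide": [-0.8,0.7,0],"spin": 0},{"slide": [-0.8,0.7,0],"spin": 0},{"slide": [-0.8,0.7,0],"spin": 0},{"slide": [-0.8,0.7,0],"spin": 0},{"slide": [-0.7,0.6,0],"spin": 0}]'

```text
time_s: 34.15
tcp_pos: [0.7668, -0.256, 0.1383]
ee_rot: [[-0.54, 0.838, -0.082], [0.837, 0.544, 0.049], [0.086, -0.042, -0.995]]
wrist_force: [0.9, -0.4, 0.2]
gripper_width: 0.723
```

```bash
python3 st.py -.06 -.26;python3 look.py v; python3 - <<'E'
from station import optics
import cv2
c=optics.capture("wrist"); f=c["frame"][:,:,::-1];cv2.imwrite("pics/v_w.png",f)
cv2.imwrite("pics/v_wz.png",cv2.resize(f[0:115,170:400],None,fx=3.4,fy=5,interpolation=cv2.INTER_CUBIC))
E
```

```text
34.15 tcp stop [-0.0599 -0.2617] z 0.1383 heading-stop 92.41 F stop [ 0.6 -0.8] 0.2
tool units [ 0.07 -0.    0.01]
34.25 [ 0.7671 -0.2562  0.1356] -57.24 [ 0.19  0.16 -1.01]
tcp in stop [-0.0597 -0.262 ]
```

View pics/v_w.png

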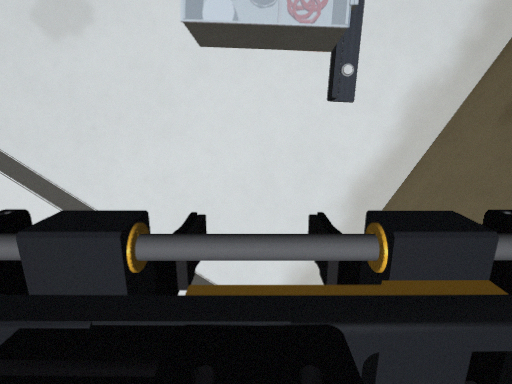

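View pics/v_side.png

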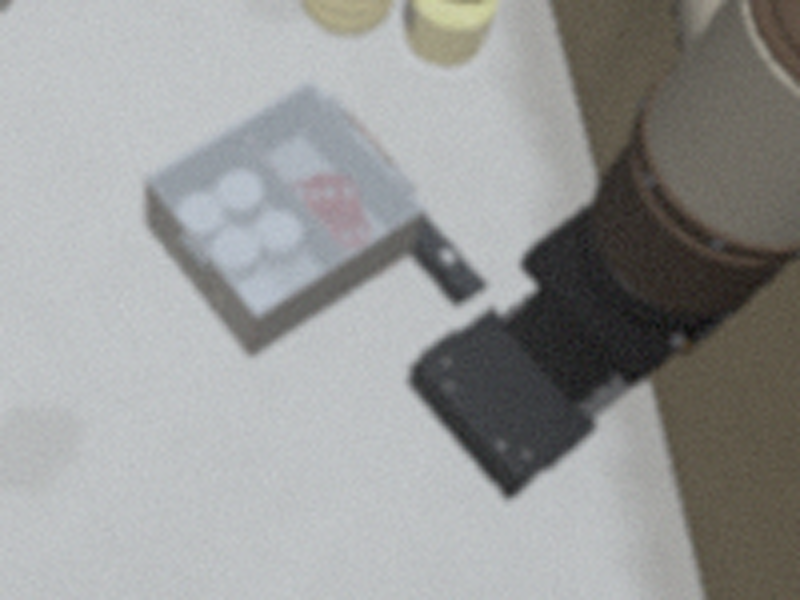

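```bash
python3 - <<'E'
import cv2
f=cv2.imread("pics/v_w.png")
cv2.imwrite("pics/v_a.png",cv2.resize(f[0:110,290:400],(600,600),interpolation=cv2.INTER_CUBIC))
cv2.imwrite("pics/v_b.png",cv2.resize(f[0:70,170:270],(800,560),interpolation=cv2.INTER_CUBIC))
E
```

```text
(no output)
```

View pics/v_a.png

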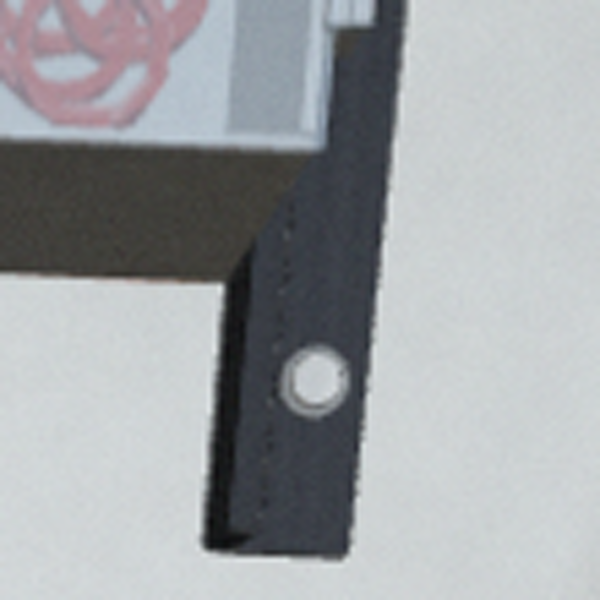

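View pics/v_b.png

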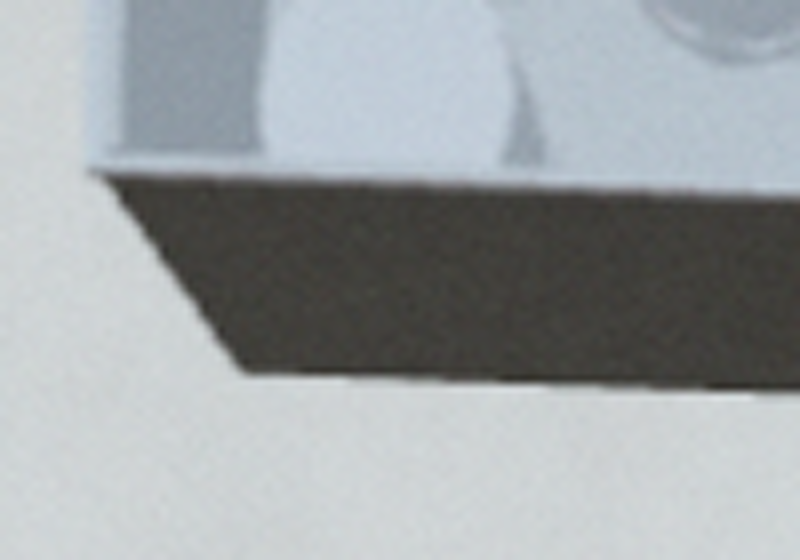

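```bash
python3 - <<'E'
from h import *; from station import optics
W=cal(optics.capture("wrist")); k=600/110
f=lambda u,v:(290+u/k-.4,v/k-.4); z=lambda px:unproj(W,px,0.)[:2]
r1,r2=z(f(203,547)),z(f(223,290)); b1=z(f(224,282)); b2=z((170+246/8-.4,373/8-.4))
d=(r2-r1)/np.linalg.norm(r2-r1); n=np.array([d[1],-d[0]])
print("rail deg",np.degrees(np.arctan2(d[1],d[0]))-90,"gap mm",1e3*(r1-b1)@n,"along mm",1e3*(b1-r1)@d,"wall deg",np.degrees(np.arctan2(*(b1-b2)[::-1])),"len",np.linalg.norm(b1-b2))
E
```

```text
rail deg 30.55520252793046 gap mm -0.06965419833500164 along mm 47.342226163505266 wall deg 30.08418756909588 len 0.1326325751940282
```

Hinge gap is 0.0 mm at the corner and the left position is right to 0.3 mm. Yaw reads −0.5°, which is at the measuring limit. The tips now lean toward the left push, so I'll give one gentle left press to settle it flush.

Emit:
servo_tool --deltas '[{"slide": [0,0,0.4],"spin": 0.28},{"slide": [0,0,0.7],"spin": 0},{"slide": [0,0,0.7],"spin": 0},{"slide": [0,0,0.7],"spin": 0},{"slide": [0,0,0.7],"spin": 0},{"slide": [0.3,0,0.5],"spin": 0},{"slide": [0.5,0,0.2],"spin": 0},{"slide": [0.5,0,0.04],"spin": 0},{"slide": [0.5,0,0.04],"spin": 0}]'

```text
time_s: 35.25
tcp_pos: [0.7271, -0.2116, 0.0481]
ee_rot: [[-0.512, 0.856, -0.077], [0.855, 0.516, 0.048], [0.081, -0.042, -0.996]]
wrist_force: [-0.2, -0.3, -0.3]
gripper_width: 0.725
```

```bash
python3 st.py -.066 -.138;python3 -c "
from station import sense;print(sense()['ee_rot'].round(3))"
```

```text
35.25 tcp stop [-0.0717 -0.2033] z 0.0481 heading-stop 90.51 F stop [-0.3 -0.2] -0.3
tool units [2.6  0.26 0.2 ]
[[-0.512  0.856 -0.077]
 [ 0.855  0.516  0.048]
 [ 0.081 -0.042 -0.996]]
```

Emit:
servo_tool --deltas '[{"slide": [0,0.2,0.5],"spin": 0.05},{"slide": [0.2,0,0.3],"spin": 0},{"slide": [0.4,0,0.04],"spin": 0},{"slide": [0.4,0,0.04],"spin": 0},{"slide": [0.4,0,0.04],"spin": 0},{"slide": [0.3,0,0.03],"spin": 0},{"slide": [0.3,0,0.03],"spin": 0},{"slide": [0.2,0,0.02],"spin": 0},{"slide": [0.1,0,0.01],"spin": 0}]'

```text
time_s: 36.15
tcp_pos: [0.6965, -0.1534, 0.0293]
ee_rot: [[-0.509, 0.858, -0.075], [0.857, 0.513, 0.047], [0.079, -0.04, -0.996]]
wrist_force: [0.3, -0.1, 0.4]
gripper_width: 0.723
```

```bash
python3 st.py -.066 -.13
```

```text
36.15 tcp stop [-0.0685 -0.1376] z 0.0293 heading-stop 90.3 F stop [ 0.2 -0.2] 0.4
tool units [0.3  0.1  0.02]
```

Emit:
servo_tool --deltas '[{"slide": [0.12,0,0.01],"spin": 0.02},{"slide": [0.1,0,0.01],"spin": 0}]'

```text
time_s: 36.35
tcp_pos: [0.6937, -0.1484, 0.0294]
ee_rot: [[-0.506, 0.859, -0.074], [0.859, 0.51, 0.047], [0.078, -0.04, -0.996]]
wrist_force: [0.1, 0.1, -0.3]
gripper_width: 0.722
```

Emit:
servo_tool --deltas '[{"slide": [0.08,0,0],"spin": 0}]'

```text
time_s: 36.45
tcp_pos: [0.6927, -0.1466, 0.0296]
ee_rot: [[-0.506, 0.859, -0.074], [0.859, 0.51, 0.047], [0.078, -0.04, -0.996]]
wrist_force: [-0.6, -0.2, 0.4]
gripper_width: 0.721
```

Emit:
servo_tool --deltas '[{"slide": [0.08,0,0],"spin": 0}]'

```text
time_s: 36.55
tcp_pos: [0.6917, -0.145, 0.0297]
ee_rot: [[-0.506, 0.859, -0.074], [0.859, 0.51, 0.047], [0.078, -0.04, -0.996]]
wrist_force: [1.0, -1.6, -0.4]
gripper_width: 0.72
```

```bash
python3 st.py -.066 -.128
```

```text
36.55 tcp stop [-0.0685 -0.1279] z 0.0297 heading-stop 90.1 F stop [ 0.1 -1.9] -0.4
tool units [-0.   0.1 -0. ]
```

Contact is starting at −0.128, as before. A couple more small steps.

Emit:
servo_tool --deltas '[{"slide": [0.07,0,0],"spin": 0}]'

```text
time_s: 36.65
tcp_pos: [0.6915, -0.1446, 0.03]
ee_rot: [[-0.506, 0.86, -0.072], [0.859, 0.509, 0.045], [0.076, -0.039, -0.996]]
wrist_force: [2.9, -5.8, -1.4]
gripper_width: 0.723
```

Emit:
servo_tool --deltas '[{"slide": [0.07,0,0],"spin": 0}]'

```text
time_s: 36.75
tcp_pos: [0.6914, -0.1447, 0.0305]
ee_rot: [[-0.505, 0.86, -0.07], [0.86, 0.509, 0.043], [0.073, -0.038, -0.997]]
wrist_force: [2.2, -5.3, -1.1]
gripper_width: 0.724
```

```bash
python3 st.py -.066 -.128
```

```text
36.75 tcp stop [-0.0685 -0.1275] z 0.0305 heading-stop 90.04 F stop [-0.8 -5.7] -1.1
tool units [-0.02  0.1  -0.01]
```

Firm contact, no further motion. Retreat and take a final look.

Emit:
servo_tool --deltas '[{"slide": [-0.15,0,0],"spin": 0},{"slide": [-0.5,0,0],"spin": 0},{"slide": [-0.7,0,0],"spin": 0},{"slide": [-0.7,0,-0.6],"spin": 0},{"slide": [-0.7,0,-0.7],"spin": 0},{"slide": [-0.7,0,-0.7],"spin": 0},{"slide": [-0.7,0,-0.7],"spin": 0},{"slide": [-0.6,0,-0.7],"spin": 0},{"slide": [-0.5,0,-0.7],"spin": 0},{"slide": [0,0,0],"spin": 0}]'

```text
time_s: 37.75
tcp_pos: [0.7676, -0.2709, 0.1218]
ee_rot: [[-0.504, 0.86, -0.077], [0.86, 0.508, 0.047], [0.08, -0.042, -0.996]]
wrist_force: [0.4, 0.2, -0.6]
gripper_width: 0.726
```

```bash
python3 st.py;python3 look.py x;python3 ov.py x; python3 - <<'E'
from station import optics
import cv2
c=optics.capture("wrist"); f=c["frame"][:,:,::-1];cv2.imwrite("pics/x_w.png",f)
t=cv2.imread("pics/x_topraw.png");cv2.imwrite("pics/x_topfull.png",cv2.resize(t,(800,600)))
t=cv2.imread("pics/x_sideraw.png");cv2.imwrite("pics/x_sidefull.png",cv2.resize(t,(800,600)))
E
```

```text
37.75 tcp stop [-0.0667 -0.2749] z 0.1218 heading-stop 89.96 F stop [ 0.5 -0. ] -0.6
37.85 [ 0.7656 -0.2685  0.1186] -59.61 [-0.23 -0.81 -1.27]
tcp in stop [-0.0672 -0.2718]
```

View pics/x_w.png

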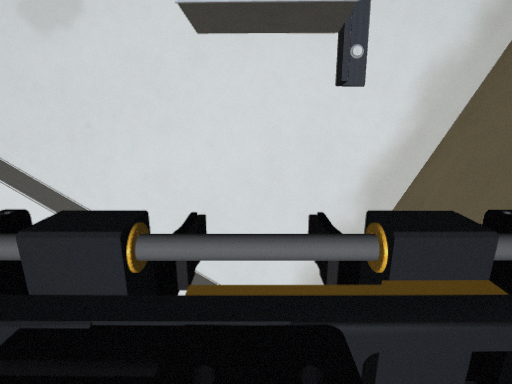

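View pics/ov_x_side.png

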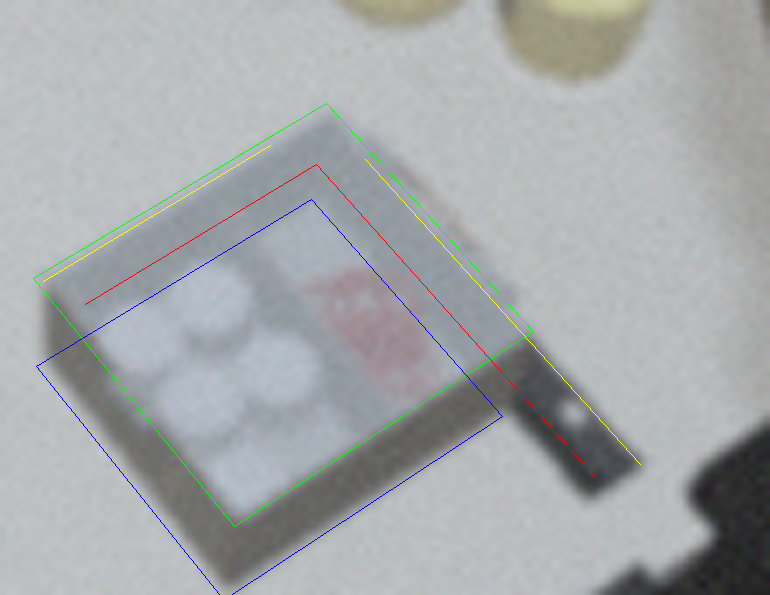

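View pics/x_sidefull.png

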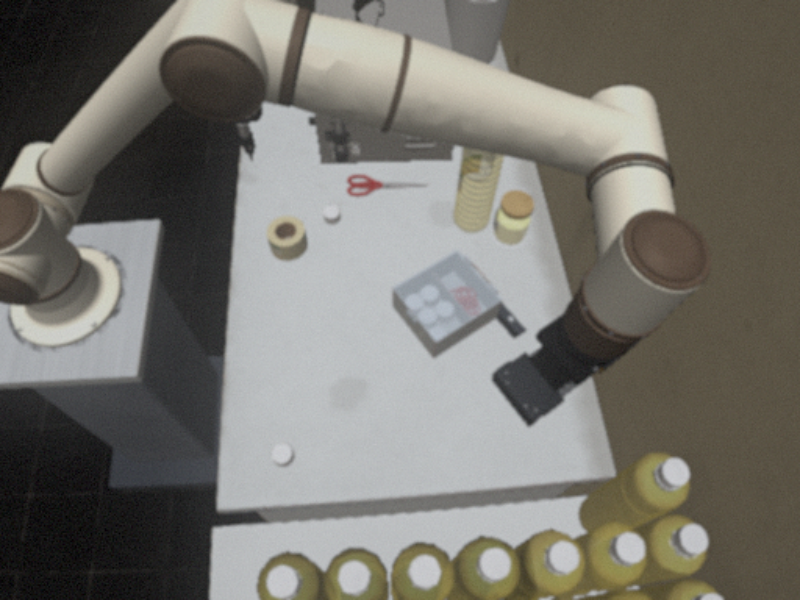

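```bash
python3 - <<'E'
import cv2
f=cv2.imread("pics/x_w.png")
cv2.imwrite("pics/x_a.png",cv2.resize(f[0:95,300:395],(760,760),interpolation=cv2.INTER_CUBIC)[:0+760][:600+160][160-160:600])
cv2.imwrite("pics/x_b.png",cv2.resize(f[0:60,170:270],(800,480),interpolation=cv2.INTER_CUBIC))
E
```

```text
(no output)
```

View pics/x_a.png

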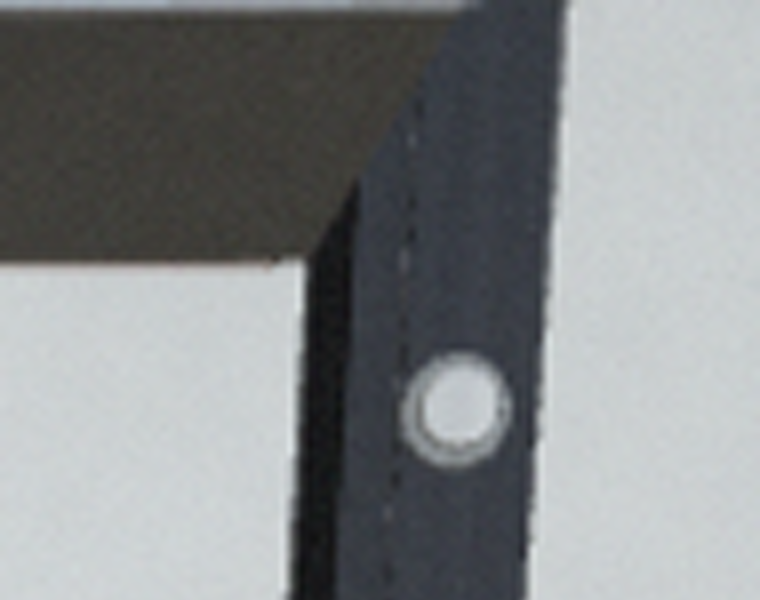

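View pics/x_b.png

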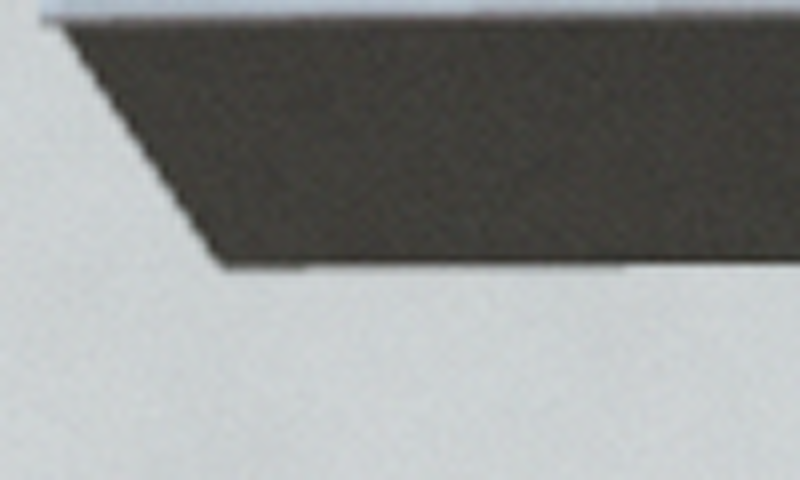

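```bash
python3 - <<'E'
from h import *; from station import optics
W=cal(optics.capture("wrist"))
z=lambda u,v,k,ox:unproj(W,(ox+u/k-.4,v/k-.4),0.)[:2]
r1,r2=z(289,597,8,300),z(305,275,8,300); b1=z(305,262,8,300); b2=z(222,268,8,170)
d=(r2-r1)/np.linalg.norm(r2-r1); n=np.array([d[1],-d[0]])
print("rail deg",np.degrees(np.arctan2(d[1],d[0]))-90,"gap mm",1e3*(r1-b1)@n,"wall deg",np.degrees(np.arctan2(*(b1-b2)[::-1])),"len",np.linalg.norm(b1-b2))
E
```

```text
rail deg 30.19190655227206 gap mm 0.07430235738893032 wall deg 30.01710045605102 len 0.13276533727781242
```

Gap 0.1 mm and yaw 0.2°, so the box is seated. The robot is clear of everything, so I'm handing in.

```bash
python3 -c "
from station import r,sense
print(r.finish_job(), sense()['time_s'])"
```

```text
the job is handed in; nothing more can be done
the job is handed in; nothing more can be done
```

The cap box is seated in the corner of the stop, hinge side against the long rail and left side against the short rail. I handed the job in at about 38 s with the gripper clear of everything.

**What I did:** I pushed the tab side with two spread fingers, which squared the box to the stop. I then pushed the right side until the left side met the short rail. My first attempt to seat the hinge side failed: the box jammed at about 7 N with 5.7 mm still to go, which the wrist camera showed. A second push with the fingers raised slid it home, and I finished with a gentle press to the left.

**Last checks:**
- **Hinge side:** the wrist view shows a gap of about 0.1 mm at the visible corner.
- **Angle:** the box is parallel to the stop within about 0.2°. An earlier reading, before the final press, gave 0.5°; both are near the limit of that measurement.
- **Left side:** the final press stopped firmly at about 6 N, at the same tool position as the first contact. I did not look directly at this gap after that press; a view just before it put the left side within 0.3 mm of home.
- **Forces:** pushing forces stayed at about 8 N or less at every reading.
- **Other things:** the label roll, scissors, caps, jar and bottle look unmoved in the last side view. The beaker was hidden behind the arm there, but no move went near it.

**Not as planned:** the tool slowly drifted about 6° off vertical, so on the hinge-side pushes the fingers pressed the edge of the lid rather than the wall below it.

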